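Pack the snack box from the screw-top biscuit jar

TASK

Pack the snack box with all the shortbread fingers that are in the glass jar on the tilting stand: unscrew the jar's cap and set it down knob up on the worktop or the board, then swing the lever to tip the jar right over so that the fingers drop out. Slide the box's cover back, lay every finger inside the box and slide the cover fully shut. Leave the jar standing upright with its cap screwed back all the way down, and do not knock over or push aside the things standing around.

Things in the scene. Friction and masses are not known exactly. Their poses are not given: they have to be found in the camera images.
- stand: Fixed wooden stand, base 156 x 105 mm: two cheeks 126 mm apart (centres) along its x, 181 mm high; between them a chute 108 mm wide slopes from under the jar to the -y side, ending 105 mm from the origin, 28 mm up, over the board. Origin on the worktop straight below the jar's axis. Own x lies along the pivot (lever at the -x side, toward the robot); the jar tips toward own -y, to the board.
- jar_pivot (a point): Point where the horizontal pivot axis of the jar crosses the jar's own axis, 155 mm above the worktop and 35 mm above the jar's underside. Axes as the stand.
- jar (a joint): Tilt of the jar about its pivot (about the stand's own +x): 0 = upright, grows as the jar tips toward the stand's -y, end stop at 2.2 rad (mouth down). Friction (0.8 N m) holds it wherever it is left. The fingers slide out from about 1.75 rad on, down the chute onto the board.
- jar_mouth (a point): Centre of the open rim, 81 mm from the pivot; z points out of the jar. Straight clear glass jar, 82 mm across, 116 mm high, bore 74 mm. Its outside thread has two starts half a turn apart: the cap may be set on at any angle, then stands 9 to 18 mm above its seat, and goes down with clockwise turning (0.75 to 1.25 turns) and light downward pressure until it meets the rim.
- lever_grip (a point): Where to hold the tilting lever: a round wooden handle 15 mm thick, 62 mm long, along the stand's x, 120 mm from the jar's axis on the robot's side, 80 mm from the pivot axis; with the jar upright it is on the stand's +y side, 15 degrees above level. Tipping swings it over the top to the -y side, on an 80 mm arc about the pivot. Pinched, it can twist between the fingers. About 10 N.
- cap: Loose wooden screw cap, 99 mm across. Origin on its axis at the skirt's lower edge, z up through the knob. Flat top at 37 mm, inner face at 30 mm; round knob 44 mm across, straight from 43 to 65 mm, top 69 mm. At the start it is seated, own x along the stand's x: the origin is 206 mm above the worktop. Anticlockwise from above loosens; it rises 14 mm a turn, comes off after 4.7 to 5.2 rad.
- biscuit_0: Shortbread finger, a pale golden bar 76 x 22 x 14 mm (own x, y, z), 30 g; origin at its centre. Two to four of the fingers biscuit_0 to biscuit_3 are present and stand on end in the jar at the start; the others are absent.
- biscuit_1: Shortbread finger, as biscuit_0.
- biscuit_2: Shortbread finger, as biscuit_0.
- biscuit_3: Shortbread finger, as biscuit_0.
- board: Wooden chopping board lying flat beside the stand, 320 x 210 mm (own y, own x), 21 mm thick, 0.94 kg; origin at the centre of its underside. It catches the fingers.
- snack_box: Fixed shallow wooden box, outside 220 x 116 mm (own x, y), walls 48 mm high and 6 mm thick, floor 5 mm thick; inside 208 x 104 mm, 32 mm deep under its cover. Origin at the centre of its underside; its -x end is the end near the robot.
- cover (a joint): Travel in m of the box's sliding cover, which runs in grooves at the top of the box: 0 = fully shut, 0.17 = fully open (it starts at 0 to 0.03); it slides along the box's own +x (away from the robot) and stays where it is left, about 2 N to move. Underside 38 mm above the worktop; it cannot shut over anything that sticks up.
- cover_grip (a point): Middle of the grip bar on the cover, 58 mm above the worktop: the bar is 14 mm thick along the box's x, 52 mm long along its y, and 24 mm high (43 to 67 mm above the worktop); with the cover shut it is 82 mm from the box's centre toward the robot.
- pepper_mill: Loose wooden pepper mill, a bystander, 58 mm across, 170 mm high; origin under its centre.
- salt_shaker: Loose glass salt shaker, a bystander, 44 mm across, 90 mm high; origin under its centre.
- mug: Loose spotted mug, a bystander, 93 mm high; origin under its centre.
- spice_a: Loose spice jar, a bystander, 46 mm across, 106 mm high; origin under its centre.
- spice_b: Loose spice jar, a bystander, 46 mm across, 106 mm high; origin under its centre.
There are look-alikes about, which are no part of the job. What is shaped like the cap but orange is not meant.

How it is judged:
By the outcome, as a careful person would: the job done as asked, in the order asked, and still so for the second after the job is handed in, with the robot touching nothing.
Of biscuit_0, biscuit_1, biscuit_2, biscuit_3 only 2 to 4 are there at a start; the rules pass over those that are not, and their reading is None.
At some moment in a run one of biscuit_0, biscuit_1, biscuit_2, biscuit_3 may be knocked a few centimetres aside while the robot is not near it.
Once in a run the grip may slacken for a moment while it holds something.
It also fails if it takes over 210 s, if anything falls off the work surface, if the arm or the gripper's body presses on something with over 40 N, if the wrist force passes 120 N, or if a joint passes its speed limit or range.

ROBOT

A 6-joint arm with a two-finger parallel gripper is mounted at the origin on a cart in front of the work surface, level with it; the furniture and walls round the work are solid. World frame = base frame: x ahead of the robot, y to its left, z up, the work surface at z = 0. Lengths are in m, angles in rad, forces in N, time in s.
With the tool pointing down it reaches from about 0.3 to 0.775 m from the base axis. Payload 14.6 kg.
Tool frame: the origin (TCP) lies midway between the tips of the shut fingers; the grasp point (between the pads) lies 19 mm behind it (ctrl.pinch_z is the distance from the TCP to the grasp point, in m); z points along the fingers, y is the line along which they close (so a half turn about z gives the same grasp; the last joint's range is limited). The gripper opens to 94 mm and grips with 3 to 60 N. Pads are 16 mm wide; open, the fingers measure 119 mm over their backs; the gripper's body (75 mm by 177 mm) begins 78 mm behind the grasp point.
Start: joints at [1.12, 0.3, 1.521, -0, 1.321, -0.067], TCP at [0.206, 0.51, 0.205] pointing down, gripper open.
Joint ranges: [-3.03, 3.03], [-0.79, 2.21], [0.23, 2.52], [-1.04, 4.18], [0, 3.07], [-2.55, 2.55]. Speed limits (rad/s): [2.22, 2.22, 2.57, 3.14, 3.14, 3.14].

INTERFACE

Orientations are given as [roll, pitch, yaw] about the fixed x, y, z axes, in that order (R = Rz(yaw) Ry(pitch) Rx(roll)).
In Python, from station import ctrl gives the robot as it stands.
- The arm moves only by the tool jog_arm, never from a script. Its argument "motion" is a list of rows, each a list of 7 numbers: the shift along the tool's x, y, z in m, then the turn, a rotation vector about the tool's x, y, z in rad, then the opening, from -1 (shut) to 1 (fully open). In form: [[tx, ty, tz, rx, ry, rz, gripper], ...]. A call has 1 to 5 rows; each row shifts and turns the commanded pose from where the row before left it, along the tool's axes as they then stand; what a row does not reach is not made up. A row lasts 1/10 s, in which the tool goes at most 50 mm and 8.59 degrees, less where a joint would pass 70% of its speed; a pose out of reach is approached as far as the arm can. A call is refused whole if a number of a shift passes 0.05 or a number of a turn 0.15, either way. A call with a gripper value outside its range is refused whole. The fingers move at their own pace and stop on an object; "squeeze" is the grip in N (left out, the last holds). Time passes only in rows, so rows that do not move let the fingers close. It gives the time, the measured TCP pose, the force, the opening and the grip force at its end, in the units of the state.
- ctrl.get_obs(): the state, without advancing time (a new reading comes with each control period).
- ctrl.camera(name): name is "scene" or "top" or "wrist"; returns the picture (384x512x3 uint8, red, green, blue); there is no depth.
- ctrl.camera_model(name): a dict with "intrinsics" (3x3 intrinsics, pixels), "rvec" (rotation vector, rad) and "tvec" (3), from world to camera coordinates, as OpenCV has them. Camera axes: x right, y down, z forward; pixel columns grow to the right and rows downward; lengths in m; the calibration is good to about 2 mm. A picture is of the moment at which its call begins: read the wrist's pose just before it. camera_model takes no time and is no camera call; for the wrist camera it gives the pose at the moment of the call.
- ctrl.hand_in(): hands the job in; it is judged then, once.
The state is a dict: "time_s": time; "qpos": joint angles; "joint_vel": joint speeds; "tau": joint torques, N m; "ee_pos": TCP position; "eef_rot": TCP orientation; "force": force on the tool from outside, world axes, zero at the start; "moment": the same for the moment, N m; "grip_width": finger opening in m; "grip_force": force on a finger pad.
Only numpy, scipy, OpenCV 4.12 (cv2) and the standard library are available. Lean on these libraries where they do the work, as an engineer would, in place of code of your own. Each camera call takes 0.05 s, during which the arm holds its last target. There are 200 camera calls.

## Working session

There is one attempt and no reset: what is moved stays moved. The work goes in short steps, Python scripts to look and compute and a tool call to move; the robot and the scene stay as the last step left them, time stands still between calls to the robot, and variables do not carry over. Pictures are saved under pics/ and viewed, at most 14 in all, crops included, and the job is handed in when it is done.

Besides the shell and the picture viewer there is one more tool, called after "Call:" as name([rows], argument=value, ...), one row to a line, values as JSON. jog_arm: Moves the arm, as the interface text tells. Its arguments: {"type":"object","properties":{"motion":{"type":"array"},"squeeze":{"type":"number"}},"required":["motion"]}

```bash
ls; mkdir -p pics; python3 - <<'E'
from station import ctrl
import cv2,numpy as np
for n in("scene","top"):
    im=ctrl.camera(n); cv2.imwrite(f"pics/{n}0.png",cv2.resize(im[:,:,::-1],(800,600),interpolation=cv2.INTER_CUBIC))
    m=ctrl.camera_model(n); R=cv2.Rodrigues(np.array(m["rvec"]))[0]; print(n,m["intrinsics"],-R.T@np.array(m["tvec"]).ravel())
print(ctrl.get_obs(),ctrl.pinch_z)
E
```

```text
pics
scene [[440.72444113   0.         253.94004904]
 [  0.         440.72444113 185.82784628]
 [  0.           0.           1.        ]] [-0.41021568  0.88485632  1.59379042]
top [[452.11300685   0.         259.72487072]
 [  0.         452.11300685 196.24272874]
 [  0.           0.           1.        ]] [-0.20278461 -0.04542565  1.63181196]
{'time_s': 0.1, 'qpos': array([ 1.12040481e+00,  3.00410590e-01,  1.52149333e+00,  8.59764176e-06,
        1.32067895e+00, -6.65647597e-02]), 'joint_vel': array([ 0.00073627,  0.00074443, -0.00058105,  0.00096978, -0.00113019,
       -0.00093721]), 'tau': array([ 8.40295779e-04, -5.32649946e+01, -3.53281474e+01,  7.08629144e-02,
        2.35951989e-02, -1.16098363e-04]), 'ee_pos': array([0.20584625, 0.50979013, 0.20495664]), 'eef_rot': array([-3.14060519e+00, -7.41737835e-05,  2.75776373e+00]), 'force': array([-0.04429206, -0.20384797, -0.2611438 ]), 'moment': array([ 0.02309831, -0.0111725 , -0.0077253 ]), 'grip_force': 0.0, 'grip_width': 0.09419053145660121} 0.0188
```

View pics/scene0.png

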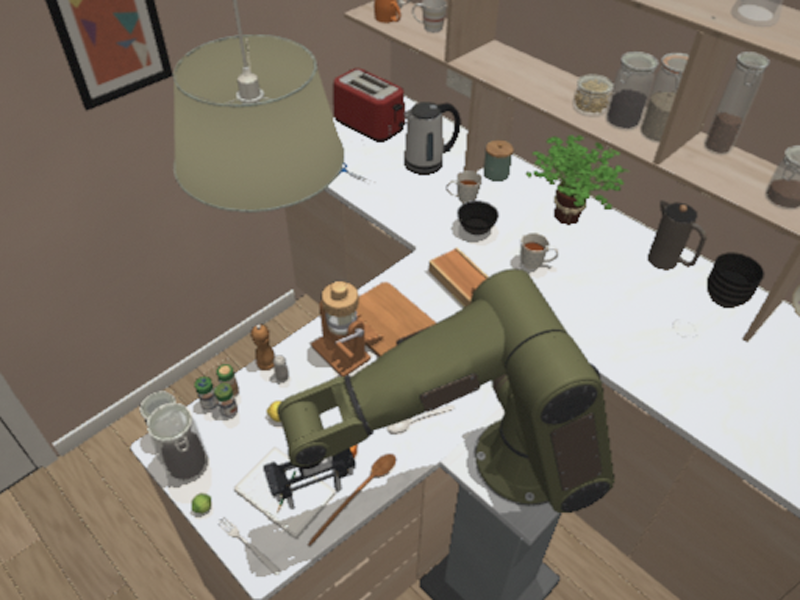

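View pics/top0.png

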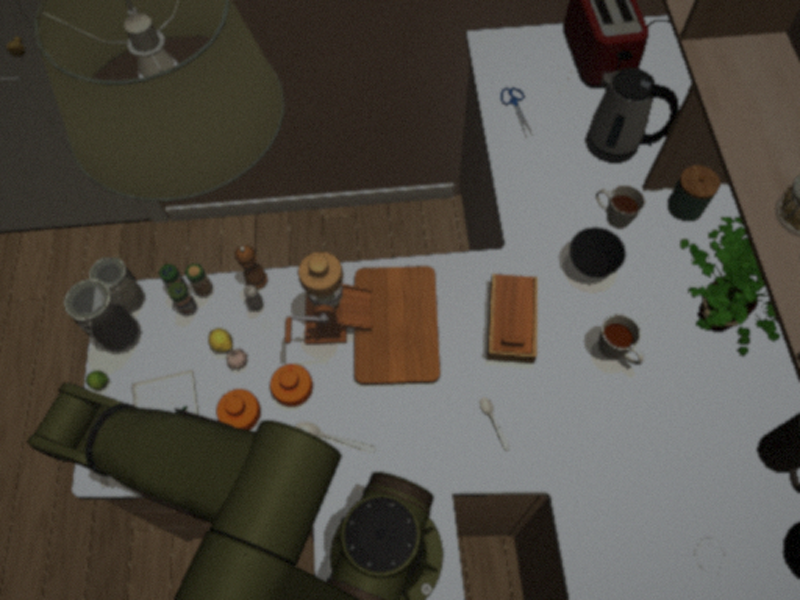

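The scene shows the stand with cap at top-image (320,270), board at (397,325), snack box at (513,317) with its grip bar at (512,343); orange look-alikes at (291,384) and (238,410). I'll enlarge the middle.

```bash
cat > h.py <<'E'
from station import ctrl
import cv2,numpy as np
from scipy.spatial.transform import Rotation as Rn
def model(n):
    m=ctrl.camera_model(n); return np.array(m["intrinsics"]),cv2.Rodrigues(np.array(m["rvec"]))[0],np.array(m["tvec"]).ravel()
def ray(n,u,v,z,M=None):
    K,R,t=M or model(n); d=R.T@np.linalg.inv(K)@[u,v,1]; c=-R.T@t
    return c+d*(z-c[2])/d[2]
def proj(n,P,M=None):
    K,R,t=M or model(n); p=K@(R@np.array(P)+t); return p[:2]/p[2]
def crop(n,u0,v0,u1,v1,s,name):
    im=ctrl.camera(n)[v0:v1,u0:u1,::-1]
    cv2.imwrite("pics/"+name,cv2.resize(im,None,fx=s,fy=s,interpolation=cv2.INTER_CUBIC))
def st():
    o=ctrl.get_obs(); R=Rn.from_euler("xyz",o["eef_rot"])
    print("t",round(o["time_s"],2),"p",o["ee_pos"].round(4),"rpy",o["eef_rot"].round(3),"w",round(o["grip_width"],4),"F",o["force"].round(1),"q",o["qpos"].round(2)); return o["ee_pos"],R
def go(pos,rpy):
    "tool-frame shift and rotvec to target"
    p,R=st(); T=Rn.from_euler("xyz",rpy)
    print("shift",R.inv().apply(np.array(pos)-p).round(4),"rot",(R.inv()*T).as_rotvec().round(4))
E
python3 - <<'E'
from h import *
crop("top",170,150,360,260,4.2,"c1.png")
E
```

```text
(no output)
```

View pics/c1.png

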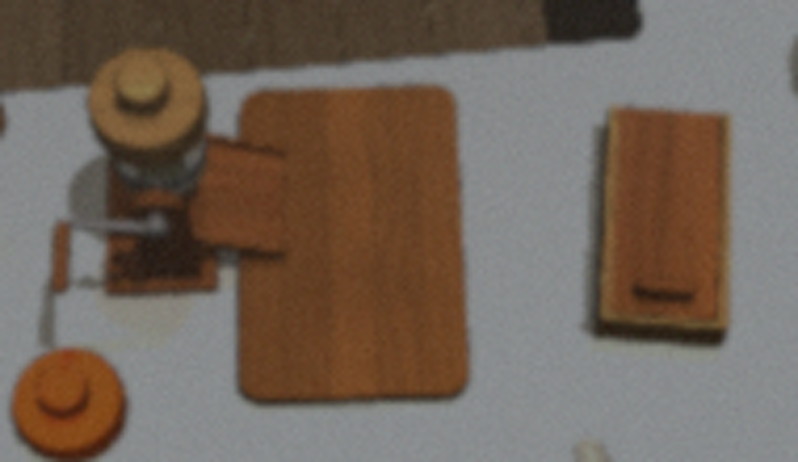

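The crop shows the cap (148,100), knob top (142,85), handle from (62,222) to (60,292), board corners (240,88),(455,88),(468,400),(240,400), box rim (610,108)…(600,322), grip bar (634,285)–(694,291).

```bash
python3 - <<'E'
from h import *
M=model("top")
def P(n,x,y,z): print(n,ray("top",169.9+x/4.2,149.9+y/4.2,z,M).round(4))
P("captop",148,98,.243);P("knob",142,85,.275)
P("h far",62,222,.176);P("h near",60,292,.176)
P("sb",105,293,.012);P("sb",216,293,.012)
for x,y in((240,88),(455,88),(468,400),(240,400)):P("board",x,y,.021)
for x,y in((610,108),(731,114),(725,328),(600,322)):P("box",x,y,.048)
P("bar",634,285,.067);P("bar",694,291,.067)
P("chute end",285,153,.03);P("chute end",285,255,.03)
P("orange1",67,385,.069)
for n,u,v,z in(("mill",245,253,.17),("salt",252,290,.09),("spA",170,270,.106),("spB",196,270,.106),("spC",181,290,.106),("mug/cup",618,335,.09)):print(n,ray("top",u*.64,v*.64,z,M).round(3))
E
```

```text
captop [0.5853 0.0904 0.243 ]
knob [0.5798 0.0917 0.275 ]
h far [0.5101 0.1746 0.176 ]
h near [0.4454 0.1776 0.176 ]
sb [0.5134 0.161  0.012 ]
sb [0.5033 0.0584 0.012 ]
board [0.7134 0.0225 0.021 ]
board [ 0.6926 -0.1855  0.021 ]
board [ 0.373  -0.1616  0.021 ]
board [0.3929 0.0421 0.021 ]
box [ 0.6414 -0.3269  0.048 ]
box [ 0.6236 -0.4398  0.048 ]
box [ 0.4088 -0.3964  0.048 ]
box [ 0.4255 -0.286   0.048 ]
bar [ 0.4504 -0.3185  0.067 ]
bar [ 0.4393 -0.3709  0.067 ]
chute end [ 0.6334 -0.0162  0.03  ]
chute end [ 0.5273 -0.0085  0.03  ]
orange1 [0.4038 0.1896 0.069 ]
mill [0.693 0.276 0.17 ]
salt [0.634 0.276 0.09 ]
spA [0.702 0.476 0.106]
spB [0.696 0.411 0.106]
spC [0.643 0.446 0.106]
mug/cup [ 0.427 -0.592  0.09 ]
```

```bash
python3 - <<'E'
from h import *
go([.582,.091,.36],[3.1416,0,2.7576])
E
```

```text
t 0.15 p [0.2059 0.5098 0.205 ] rpy [-3.141 -0.     2.758] w 0.0937 F [-0.3 -0.2 -0.5] q [ 1.12  0.3   1.52 -0.    1.32 -0.07]
shift [-0.5056 -0.2476 -0.1548] rot [-0.0009 -0.0001  0.0002]
```

Call:
jog_arm([
  [-0.0337,-0.0165,-0.0103,0,0,0,0.4],
  [-0.0337,-0.0165,-0.0103,0,0,0,0.4],
  [-0.0337,-0.0165,-0.0103,0,0,0,0.4],
  [-0.0337,-0.0165,-0.0103,0,0,0,0.4],
  [-0.0337,-0.0165,-0.0103,0,0,0,0.4],
])

```text
time_s: 0.65
ee_pos: [0.332, 0.3691, 0.2572]
eef_rot: [-3.141, -0.0, 2.758]
force: [-0.1, -0.0, 0.4]
grip_width: 0.0656
grip_force: 0.0
```

Call:
jog_arm([
  [-0.0337,-0.0165,-0.0103,0,0,0,0.4],
  [-0.0337,-0.0165,-0.0103,0,0,0,0.4],
  [-0.0337,-0.0165,-0.0103,0,0,0,0.4],
  [-0.0337,-0.0165,-0.0103,0,0,0,0.4],
  [-0.0337,-0.0165,-0.0103,0,0,0,0.4],
])

```text
time_s: 1.15
ee_pos: [0.4574, 0.2294, 0.3088]
eef_rot: [-3.141, -0.0, 2.758]
force: [0.2, 0.7, -0.9]
grip_width: 0.0657
grip_force: 0.0
```

Call:
jog_arm([
  [-0.0337,-0.0165,-0.0103,0,0,0,0.4],
  [-0.0337,-0.0165,-0.0103,0,0,0,0.4],
  [-0.0337,-0.0165,-0.0103,0,0,0,0.4],
  [-0.0337,-0.0165,-0.0103,0,0,0,0.4],
  [-0.0337,-0.0165,-0.0103,0,0,0,0.4],
])

```text
time_s: 1.65
ee_pos: [0.5828, 0.0899, 0.3602]
eef_rot: [-3.141, -0.0, 2.758]
force: [-0.6, 0.9, 0.0]
grip_width: 0.0656
grip_force: 0.0
```

Call:
jog_arm([
  [0,0,0,0,0,0.148,0.4],
  [0,0,0,0,0,0.148,0.4],
  [0,0,0,0,0,0.148,0.4],
  [0,0,0,0,0,0.148,0.4],
  [0,0,0,0,0,0.148,0.4],
])

```text
time_s: 2.15
ee_pos: [0.582, 0.0912, 0.3596]
eef_rot: [-3.141, -0.0, 2.012]
force: [0.4, 0.1, -0.2]
grip_width: 0.0661
grip_force: 0.0
```

Call:
jog_arm([
  [0,0,0,0,0,0.148,0.4],
  [0,0,0,0,0,0.148,0.4],
  [0,0,0,0,0,0.148,0.4],
  [0,0,0,0,0,0.148,0.4],
  [0,0,0,0,0,0.148,0.4],
])

```text
time_s: 2.65
ee_pos: [0.5819, 0.0912, 0.3596]
eef_rot: [-3.141, 0.0, 1.272]
force: [-0.8, -0.2, 0.6]
grip_width: 0.0657
grip_force: 0.0
```

Call:
jog_arm([
  [0,0,0,0,0,0.148,0.4],
  [0,0,0,0,0,0.148,0.4],
  [0,0,0,0,0,0.148,0.4],
  [0,0,0,0,0,0.148,0.4],
  [0,0,0,0,0,0.148,0.4],
])

```text
time_s: 3.15
ee_pos: [0.582, 0.0912, 0.3597]
eef_rot: [-3.141, 0.001, 0.532]
force: [-0.7, -0.2, 0.1]
grip_width: 0.0657
grip_force: 0.0
```

Call:
jog_arm([
  [0,0,0,0,0,0.148,0.4],
  [0,0,0,0,0,0.148,0.4],
  [0,0,0,0,0,0.148,0.4],
  [0,0,0,0,0,0.148,0.4],
  [0,0,0,0,0,0.148,0.4],
])

```text
time_s: 3.65
ee_pos: [0.582, 0.0912, 0.3597]
eef_rot: [3.141, 0.001, -0.208]
force: [0.3, -0.7, -0.3]
grip_width: 0.066
grip_force: 0.0
```

Call:
jog_arm([
  [0,0,0,0,0,0.148,0.4],
  [0,0,0,0,0,0.148,0.4],
  [0,0,0,0,0,0.1,0.4],
  [0,0,0,0,0,0,0.4],
])

```text
time_s: 4.05
ee_pos: [0.582, 0.0912, 0.3597]
eef_rot: [3.141, 0.0, -0.6]
force: [-0.0, -0.1, -0.6]
grip_width: 0.0658
grip_force: 0.0
```

```bash
python3 - <<'E'
from h import *
st(); M=model("wrist"); print(-M[1].T@M[2])
for c in([.5853,.0904,.243],[.5798,.0917,.275]): print(proj("wrist",c,M))
np.save("M1.npy",np.array([M[0],M[1],np.tile(M[2],(3,1))]))
crop("wrist",0,0,512,384,1.56,"w1.png")
E
```

```text
t 4.05 p [0.582  0.0912 0.3597] rpy [ 3.141  0.    -0.6  ] w 0.0658 F [-0.  -0.1 -0.6] q [ 0.09  0.33  1.13 -0.    1.68  2.26]
[0.64759037 0.04535083 0.53996523]
[256.79974546 182.03902867]
[258.65165213 195.29463974]
```

View pics/w1.png

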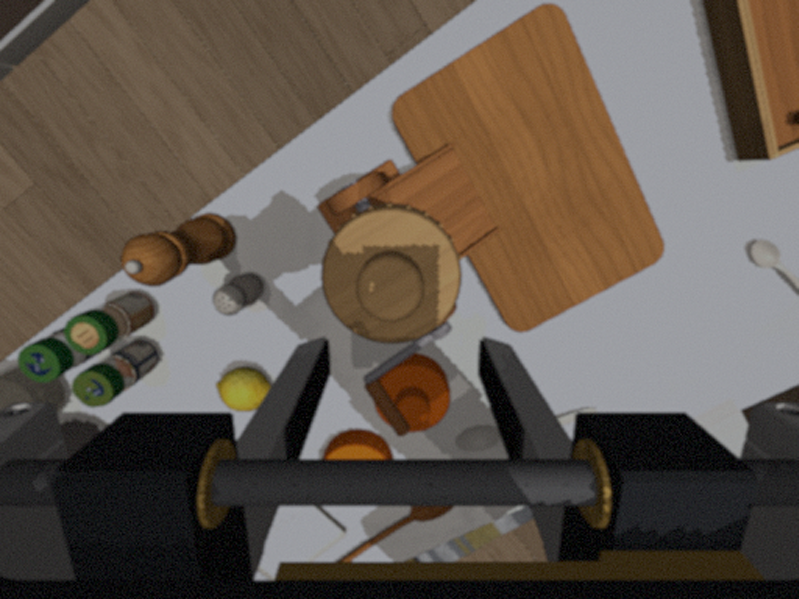

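The cap top disc is at (391,274) and the knob at (391,286); the lever handle runs from (372,385) to (404,430), just over an orange look-alike cap on the worktop behind it.

```bash
python3 - <<'E'
from h import *
A=np.load("M1.npy"); M=(A[0],A[1],A[2][0])
def P(n,x,y,z): print(n,ray("wrist",x/1.56,y/1.56,z,M).round(4))
P("captop",391,274,.243);P("knob",391,286,.273)
P("hfar",374,384,.176);P("hnear",405,431,.176)
for x,y in((394,104),(548,4),(662,250),(520,331)):P("board",x,y,.021)
P("chute",448,148,.03);P("chute",497,227,.03)
E
```

```text
captop [0.595  0.0919 0.243 ]
knob [0.5939 0.0916 0.273 ]
hfar [0.5067 0.1745 0.176 ]
hnear [0.4499 0.1787 0.176 ]
board [0.7113 0.0145 0.021 ]
board [ 0.7001 -0.1723  0.021 ]
board [ 0.3964 -0.1588  0.021 ]
board [0.4029 0.0341 0.021 ]
chute [ 0.6393 -0.0087  0.03  ]
chute [ 0.5338 -0.0085  0.03  ]
```

```bash
python3 - <<'E'
from h import *
go([.592,.0915,.2475],[3.1416,0,-.6])
E
```

```text
t 4.1 p [0.582  0.0912 0.3597] rpy [ 3.141  0.    -0.596] w 0.0657 F [-0.1  0.6 -0.1] q [0.09 0.33 1.13 0.   1.68 2.26]
shift [ 0.0082 -0.0059  0.1122] rot [0.0003 0.0003 0.0041]
```

Call:
jog_arm([
  [0.0041,-0.003,0.022,0,0,0,0.4],
  [0.0041,-0.003,0.022,0,0,0,0.4],
  [0,0,0.023,0,0,0,0.4],
  [0,0,0.023,0,0,0,0.4],
  [0,0,0.0222,0,0,0,0.4],
])

```text
time_s: 4.6
ee_pos: [0.592, 0.0915, 0.2466]
eef_rot: [3.141, 0.0, -0.595]
force: [0.4, -0.4, 0.1]
grip_width: 0.0656
grip_force: 0.0
```

Call:
jog_arm([
  [0,0,0,0,0,0,-1],
  [0,0,0,0,0,0,-1],
  [0,0,0,0,0,0,-1],
  [0,0,0,0,0,0,-1],
], squeeze=10)

```text
time_s: 5.0
ee_pos: [0.5929, 0.0922, 0.2491]
eef_rot: [-3.139, -0.002, -0.597]
force: [5.3, 4.6, 0.7]
grip_width: 0.0437
grip_force: 10.0
```

```bash
python3 - <<'E'
from h import *
st(); print(ctrl.get_obs()["moment"],ctrl.get_obs()["grip_force"])
E
```

```text
t 5.0 p [0.5929 0.0922 0.2491] rpy [-3.139e+00 -2.000e-03 -5.970e-01] w 0.0437 F [5.3 4.6 0.7] q [0.09 0.38 1.31 0.   1.45 2.26]
[ 0.86495185 -0.69973376  0.04736394] 10.005824938416481
```

Call:
jog_arm([
  [0,-0.002,0,0,0,0,-1],
  [0,0,0,0,0,0,-1],
  [0,0,-0.0003,0,0,-0.13,-1],
  [0,0,-0.0003,0,0,-0.148,-1],
  [0,0,-0.0003,0,0,-0.148,-1],
], squeeze=40)

```text
time_s: 5.5
ee_pos: [0.5934, 0.0932, 0.2493]
eef_rot: [-3.141, -0.001, -0.166]
force: [0.4, -0.1, 2.9]
grip_width: 0.0436
grip_force: 40.0
```

Call:
jog_arm([
  [0,0,-0.0003,0,0,-0.148,-1],
  [0,0,-0.0003,0,0,-0.148,-1],
  [0,0,-0.0003,0,0,-0.148,-1],
  [0,0,-0.0003,0,0,-0.148,-1],
  [0,0,-0.0003,0,0,-0.148,-1],
])

```text
time_s: 6.0
ee_pos: [0.5936, 0.0937, 0.2509]
eef_rot: [3.142, -0.002, 0.575]
force: [0.9, 1.8, 2.0]
grip_width: 0.0436
grip_force: 40.0
```

```bash
python3 - <<'E'
from h import *
st(); print(ctrl.get_obs()["moment"],ctrl.get_obs()["grip_force"])
E
```

```text
t 6.0 p [0.5936 0.0937 0.2509] rpy [ 3.142e+00 -2.000e-03  5.750e-01] w 0.0436 F [0.9 1.8 2. ] q [0.1  0.39 1.3  0.   1.45 1.09]
[ 0.30021742 -0.1361633  -0.07172761] 39.99190628528595
```

Call:
jog_arm([
  [0,0,-0.0003,0,0,-0.148,-1],
  [0,0,-0.0003,0,0,-0.148,-1],
  [0,0,-0.0003,0,0,-0.148,-1],
  [0,0,-0.0003,0,0,-0.148,-1],
  [0,0,-0.0003,0,0,-0.148,-1],
])

```text
time_s: 6.5
ee_pos: [0.5934, 0.0944, 0.2525]
eef_rot: [3.141, -0.002, 1.315]
force: [-0.2, 5.5, 2.2]
grip_width: 0.0434
grip_force: 40.0
```

Call:
jog_arm([
  [0,0,-0.0003,0,0,-0.148,-1],
  [0,0,-0.0003,0,0,-0.148,-1],
  [0,0,-0.0003,0,0,-0.148,-1],
  [0,0,-0.0003,0,0,-0.148,-1],
  [0,0,-0.0003,0,0,-0.148,-1],
])

```text
time_s: 7.0
ee_pos: [0.5929, 0.0946, 0.2542]
eef_rot: [3.14, -0.002, 2.055]
force: [-5.4, 7.7, 6.0]
grip_width: 0.0433
grip_force: 40.0
```

Call:
jog_arm([
  [0,0,-0.0003,0,0,-0.148,-1],
  [0,0,-0.0003,0,0,-0.148,-1],
  [0,0,-0.0003,0,0,-0.148,-1],
  [0,0,-0.0003,0,0,-0.148,-1],
  [0,0,-0.0003,0,0,-0.148,-1],
])

```text
time_s: 7.5
ee_pos: [0.5926, 0.0944, 0.2559]
eef_rot: [3.14, -0.002, 2.795]
force: [-9.8, 5.7, 8.9]
grip_width: 0.0432
grip_force: 40.0
```

Call:
jog_arm([
  [0,0,-0.0003,0,0,-0.148,-1],
  [0,0,-0.0003,0,0,-0.148,-1],
  [0,0,-0.0003,0,0,-0.148,-1],
  [0,0,-0.0003,0,0,-0.148,-1],
  [0,0,-0.0003,0,0,-0.148,-1],
])

```text
time_s: 8.0
ee_pos: [0.5923, 0.0939, 0.2574]
eef_rot: [3.14, -0.001, -2.749]
force: [-12.5, 2.3, 10.9]
grip_width: 0.0433
grip_force: 40.0
```

Call:
jog_arm([
  [0,0,-0.0003,0,0,-0.148,-1],
  [0,0,-0.0003,0,0,-0.148,-1],
  [0,0,0,0,0,0,-1],
])

```text
time_s: 8.3
ee_pos: [0.5925, 0.0935, 0.2581]
eef_rot: [3.14, -0.001, -2.453]
force: [-9.5, -1.0, 10.2]
grip_width: 0.0436
grip_force: 40.0
```

```bash
python3 - <<'E'
from h import *
st(); print(ctrl.get_obs()["moment"],ctrl.get_obs()["grip_force"])
E
```

```text
t 8.3 p [0.5925 0.0935 0.2581] rpy [ 3.140e+00 -1.000e-03 -2.453e+00] w 0.0436 F [-9.5 -1.  10.2] q [ 0.1   0.38  1.29  0.    1.47 -2.16]
[0.43209006 2.20060391 0.23262676] 39.98400270938873
```

Call:
jog_arm([
  [0,0,-0.001,0,0,-0.14,-1],
  [0,0,-0.0003,0,0,-0.14,-1],
  [0,0,0,0,0,0,0.2],
  [0,0,0,0,0,0,0.2],
  [0,0,0,0,0,0.148,0.2],
])

```text
time_s: 8.8
ee_pos: [0.5934, 0.0932, 0.258]
eef_rot: [-3.141, -0.0, -2.331]
force: [-0.3, -0.3, -0.2]
grip_width: 0.0561
grip_force: 0.0
```

Call:
jog_arm([
  [0,0,0,0,0,0.148,0.2],
  [0,0,0,0,0,0.148,0.2],
  [0,0,0,0,0,0.148,0.2],
  [0,0,0,0,0,0.148,0.2],
  [0,0,0,0,0,0.148,0.2],
])

```text
time_s: 9.3
ee_pos: [0.5934, 0.0931, 0.258]
eef_rot: [-3.141, -0.0, -3.077]
force: [-0.8, 0.5, 0.1]
grip_width: 0.0564
grip_force: 0.0
```

Call:
jog_arm([
  [0,0,0,0,0,0.148,0.2],
  [0,0,0,0,0,0.148,0.2],
  [0,0,0,0,0,0,-1],
  [0,0,0,0,0,0,-1],
  [0,0,0,0,0,0,-1],
])

```text
time_s: 9.8
ee_pos: [0.5933, 0.0932, 0.258]
eef_rot: [-3.142, -0.0, 2.922]
force: [-0.2, 0.8, -0.5]
grip_width: 0.0434
grip_force: 40.0
```

Call:
jog_arm([
  [0,0,-0.0003,0,0,-0.148,-1],
  [0,0,-0.0003,0,0,-0.148,-1],
  [0,0,-0.0003,0,0,-0.148,-1],
  [0,0,-0.0003,0,0,-0.148,-1],
  [0,0,-0.0003,0,0,-0.148,-1],
])

```text
time_s: 10.3
ee_pos: [0.5932, 0.0933, 0.2596]
eef_rot: [3.141, 0.0, -2.615]
force: [-1.3, 0.2, 1.6]
grip_width: 0.0436
grip_force: 40.0
```

Call:
jog_arm([
  [0,0,-0.0003,0,0,-0.148,-1],
  [0,0,-0.0003,0,0,-0.148,-1],
  [0,0,-0.001,0,0,0,-1],
  [0,0,-0.002,0,0,0,-1],
  [0,0,-0.002,0,0,0,-1],
])

```text
time_s: 10.8
ee_pos: [0.5933, 0.0931, 0.2652]
eef_rot: [3.142, -0.0, -2.33]
force: [-1.2, 0.7, -1.5]
grip_width: 0.043
grip_force: 40.0
```

```bash
python3 - <<'E'
from h import *
st(); print(ctrl.get_obs()["moment"],ctrl.get_obs()["grip_force"])
E
```

```text
t 10.8 p [0.5933 0.0931 0.2652] rpy [ 3.142 -0.    -2.33 ] w 0.043 F [-1.2  0.7 -1.5] q [ 0.09  0.38  1.28 -0.    1.48 -2.29]
[ 0.11575009  0.00798519 -0.03900924] 39.99954879283905
```

```bash
python3 - <<'E'
from h import *
p,R=st(); R2=R*Rn.from_rotvec([0,0,.81])
print(R2.as_euler("xyz"), R2.inv().apply(np.array([.44,-.12,.36])-[.5933,.0931,.36]).round(4))
E
```

```text
t 10.8 p [0.5933 0.0931 0.2652] rpy [ 3.142 -0.    -2.33 ] w 0.043 F [-1.2  0.7 -1.5] q [ 0.09  0.38  1.28 -0.    1.48 -2.29]
[-3.14143462e+00 -1.84319526e-04 -3.14038108e+00] [ 1.536e-01 -2.129e-01  1.000e-04]
```

Call:
jog_arm([
  [0,0,-0.005,0,0,0,-1],
  [0,0,-0.025,0,0,0.1,-1],
  [0,0,-0.025,0,0,0.142,-1],
  [0,0,-0.025,0,0,0.142,-1],
  [0,0,0,0,0,0.142,-1],
])

```text
time_s: 11.3
ee_pos: [0.5938, 0.0932, 0.3493]
eef_rot: [-3.14, 0.006, -2.861]
force: [0.2, 0.3, -1.7]
grip_width: 0.0435
grip_force: 40.0
```

Call:
jog_arm([
  [0,0,0,0,0,0.142,-1],
  [0,0,0,0,0,0.142,-1],
  [0.0219,-0.0304,0,0,0,0,-1],
  [0.0219,-0.0304,0,0,0,0,-1],
  [0.0219,-0.0304,0,0,0,0,-1],
])

```text
time_s: 11.8
ee_pos: [0.527, 0.0009, 0.3453]
eef_rot: [-3.141, 0.0, -3.138]
force: [-0.2, -0.2, -0.6]
grip_width: 0.0433
grip_force: 40.0
```

Call:
jog_arm([
  [0.0219,-0.0304,0,0,0,0,-1],
  [0.0219,-0.0304,0,0,0,0,-1],
  [0.0219,-0.0304,0,0,0,0,-1],
  [0.0219,-0.0304,0,0,0,0,-1],
  [0,0,0.02,0,0,0,-1],
])

```text
time_s: 12.3
ee_pos: [0.4398, -0.123, 0.3277]
eef_rot: [-3.139, 0.005, 3.141]
force: [0.4, -0.0, -1.6]
grip_width: 0.0437
grip_force: 40.0
```

Call:
jog_arm([
  [0,0,0.032,0,0,0,-1],
  [0,0,0.032,0,0,0,-1],
  [0,0,0.032,0,0,0,-1],
  [0,0,0.032,0,0,0,-1],
  [0,0,0.032,0,0,0,-1],
])

```text
time_s: 12.8
ee_pos: [0.4409, -0.1203, 0.1645]
eef_rot: [-3.141, 0.001, -3.139]
force: [0.9, 1.4, -1.0]
grip_width: 0.0432
grip_force: 40.0
```

```bash
python3 - <<'E'
from h import *
st()
crop("wrist",0,0,512,384,1.56,"w2.png")
E
```

```text
t 12.8 p [ 0.4409 -0.1203  0.1645] rpy [-3.141e+00  1.000e-03 -3.139e+00] w 0.0432 F [ 0.9  1.4 -1. ] q [-0.35  0.13  1.82 -0.    1.18 -1.92]
```

View pics/w2.png

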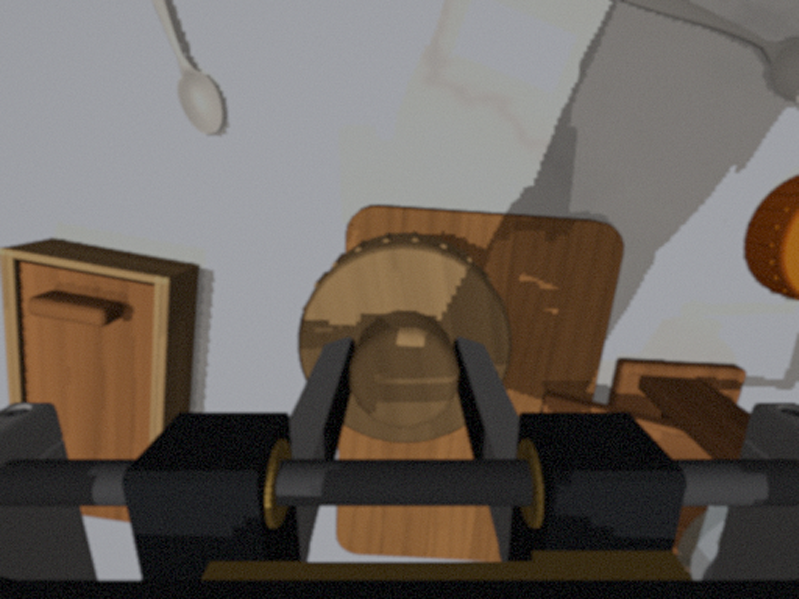

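Cap held (405,335) above the board, slightly toward its left edge in the image; I shift 22 mm and lower.

Call:
jog_arm([
  [-0.005,0.022,0.02,0,0,0,-1],
  [0,0,0.03,0,0,0,-1],
  [0,0,0.03,0,0,0,-1],
  [0,0,0.015,0,0,0,-1],
  [0,0,0.003,0,0,0,-1],
])

```text
time_s: 13.35
ee_pos: [0.4455, -0.0982, 0.0666]
eef_rot: [3.141, -0.002, -3.138]
force: [0.8, -0.0, 0.2]
grip_width: 0.043
grip_force: 40.0
```

Call:
jog_arm([
  [0,0,0.001,0,0,0,-1],
  [0,0,0.001,0,0,0,-1],
  [0,0,0,0,0,0,-1],
])

```text
time_s: 13.65
ee_pos: [0.4463, -0.0984, 0.0661]
eef_rot: [-3.141, 0.001, -3.138]
force: [0.5, 0.4, -1.4]
grip_width: 0.0434
grip_force: 40.0
```

Call:
jog_arm([
  [0,0,0.001,0,0,0,-1],
  [0,0,0.001,0,0,0,-1],
  [0,0,0.001,0,0,0,-1],
  [0,0,0,0,0,0,-1],
])

```text
time_s: 14.05
ee_pos: [0.4465, -0.0982, 0.063]
eef_rot: [-3.141, 0.002, -3.137]
force: [-2.1, 3.2, 9.3]
grip_width: 0.0433
grip_force: 40.0
```

Call:
jog_arm([
  [0,0,-0.0007,0,0,0,0.2],
  [0,0,0,0,0,0,0.2],
  [0,0,0,0,0,0,0.2],
  [0,0,-0.03,0,0,0,0.2],
  [0,0,-0.04,0,0,0,0.2],
])

```text
time_s: 14.55
ee_pos: [0.4447, -0.098, 0.1323]
eef_rot: [3.14, -0.004, -3.138]
force: [-0.1, -0.6, 0.7]
grip_width: 0.0566
grip_force: 0.0
```

Call:
jog_arm([
  [0,0,-0.045,0,0,0,0.2],
  [0,0,-0.045,0,0,0,0.2],
  [0,0,-0.045,0,0,0,0.2],
  [0,0,0,0,0,0.065,0.2],
  [0,0,0,0,0,0,0.2],
])

```text
time_s: 15.05
ee_pos: [0.4459, -0.0983, 0.2684]
eef_rot: [-3.141, 0.001, 3.08]
force: [-0.1, -0.6, -0.1]
grip_width: 0.0561
grip_force: 0.0
```

```bash
python3 - <<'E'
from h import *
go([.473,.1777,.157],[3.1416,0,3.0816])
E
```

```text
t 15.05 p [ 0.4459 -0.0983  0.2684] rpy [-3.141e+00  1.000e-03  3.080e+00] w 0.0561 F [-0.1 -0.6 -0.1] q [-0.3   0.04  1.68 -0.    1.42 -1.81]
shift [-0.0098  0.2772  0.1114] rot [-0.0003  0.0014 -0.002 ]
```

Cap stands on the board at (0.4465, -0.098). Now to the lever.

Call:
jog_arm([
  [-0.0014,0.0396,0,0,0,0,0.2],
  [-0.0014,0.0396,0,0,0,0,0.2],
  [-0.0014,0.0396,0,0,0,0,0.2],
  [-0.0014,0.0396,0,0,0,0,0.2],
  [-0.0014,0.0396,0,0,0,0,0.2],
])

```text
time_s: 15.55
ee_pos: [0.4643, 0.1006, 0.2666]
eef_rot: [-3.141, -0.002, 3.083]
force: [1.3, -0.8, 0.5]
grip_width: 0.0564
grip_force: 0.0
```

Call:
jog_arm([
  [-0.0014,0.0396,0,0,0,0,0.2],
  [-0.0014,0.0396,0,0,0,0,0.2],
  [0,0,0.03,0,0,0,0.2],
  [0,0,0.03,0,0,0,0.2],
  [0,0,0,0,0,0,0.2],
])

```text
time_s: 16.05
ee_pos: [0.4704, 0.1775, 0.2034]
eef_rot: [-3.139, -0.008, 3.083]
force: [0.3, 0.2, -0.2]
grip_width: 0.0564
grip_force: 0.0
```

Call:
jog_arm([
  [0,0,0.03,0,0,0,0.2],
  [0,0,0.0214,0,0,0,0.2],
  [0,0,0,0,0,0,-1],
  [0,0,0,0,0,0,-1],
  [0,0,0,0,0,0,-1],
], squeeze=8)

```text
time_s: 16.55
ee_pos: [0.4731, 0.178, 0.1581]
eef_rot: [3.141, 0.002, 3.081]
force: [0.3, 0.2, 0.4]
grip_width: 0.0358
grip_force: 0.0
```

```bash
python3 - <<'E'
from h import *
st()
crop("wrist",0,0,512,384,1.56,"w3.png")
E
```

```text
t 16.55 p [0.4731 0.178  0.1581] rpy [3.141e+00 2.000e-03 3.081e+00] w 0.0358 F [0.3 0.2 0.4] q [ 0.29  0.25  1.71  0.    1.19 -1.22]
```

View pics/w3.png

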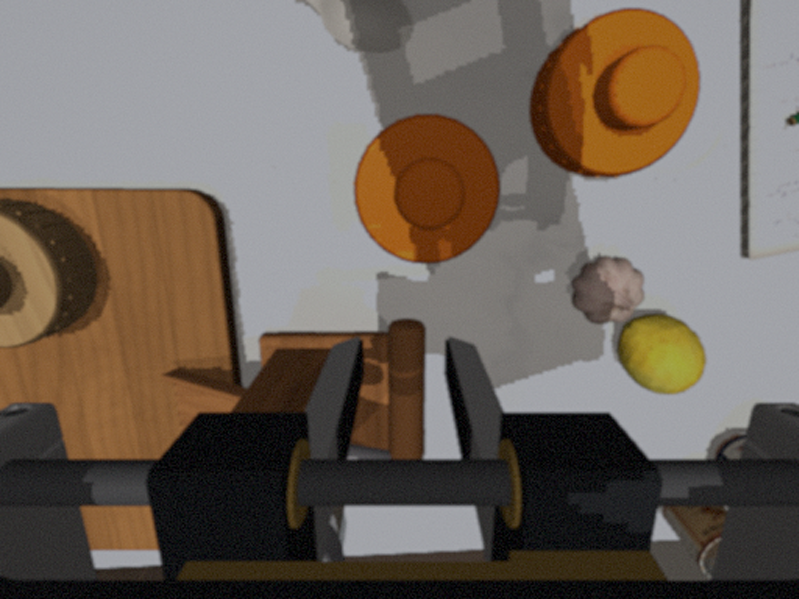

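The handle (405,390) lies centred between the fingers. Close and work out the arc.

Call:
jog_arm([
  [0,0,0,0,0,0,-1],
  [0,0,0,0,0,0,-1],
  [0,0,0,0,0,0,-1],
], squeeze=20)

```text
time_s: 16.9
ee_pos: [0.4727, 0.179, 0.1571]
eef_rot: [3.139, 0.001, 3.081]
force: [0.2, 9.3, 1.4]
grip_width: 0.0141
grip_force: 20.0
```

```bash
python3 - <<'E'
from h import *
st()
t=np.radians(np.linspace(15,141,21)); print([[round(a,4),round(b,4)] for a,b in zip(.08*np.diff(np.cos(t)),-.08*np.diff(np.sin(t)))])
E
```

```text
t 16.9 p [0.4727 0.179  0.1571] rpy [3.139e+00 1.000e-03 3.081e+00] w 0.0141 F [0.2 9.3 1.4] q [ 0.29  0.25  1.71  0.    1.19 -1.22]
[[np.float64(-0.0027), np.float64(-0.0084)], [np.float64(-0.0036), np.float64(-0.008)], [np.float64(-0.0045), np.float64(-0.0076)], [np.float64(-0.0053), np.float64(-0.007)], [np.float64(-0.006), np.float64(-0.0064)], [np.float64(-0.0067), np.float64(-0.0057)], [np.float64(-0.0073), np.float64(-0.0049)], [np.float64(-0.0078), np.float64(-0.0041)], [np.float64(-0.0082), np.float64(-0.0032)], [np.float64(-0.0085), np.float64(-0.0023)], [np.float64(-0.0087), np.float64(-0.0014)], [np.float64(-0.0088), np.float64(-0.0004)], [np.float64(-0.0088), np.float64(0.0006)], [np.float64(-0.0087), np.float64(0.0015)], [np.float64(-0.0084), np.float64(0.0025)], [np.float64(-0.0081), np.float64(0.0034)], [np.float64(-0.0077), np.float64(0.0043)], [np.float64(-0.0072), np.float64(0.0051)], [np.float64(-0.0066), np.float64(0.0058)], [np.float64(-0.0059), np.float64(0.0065)]]
```

Call:
jog_arm([
  [-0.0012,-0.0084,-0.0084,0,0,0,-1],
])

```text
time_s: 17.0
ee_pos: [0.4725, 0.1735, 0.1649]
eef_rot: [3.134, -0.001, 3.082]
force: [-9.9, 40.0, 3.2]
grip_width: 0.0197
grip_force: 20.0
```

A column slip on my side (y got the z value); correcting it at once.

Call:
jog_arm([
  [0.0012,0.0072,0,0,0,0,-1],
  [0,0,0,0,0,0,-1],
])

```text
time_s: 17.2
ee_pos: [0.4725, 0.1765, 0.1657]
eef_rot: [-3.14, 0.001, 3.081]
force: [-1.2, -3.9, 5.3]
grip_width: 0.0143
grip_force: 20.0
```

```bash
python3 - <<'E'
from h import *
st();print(ctrl.get_obs()["grip_force"])
E
```

```text
t 17.2 p [0.4725 0.1765 0.1657] rpy [-3.140e+00  1.000e-03  3.081e+00] w 0.0143 F [-1.2 -3.9  5.3] q [ 0.29  0.24  1.7  -0.    1.21 -1.22]
20.006397664546967
```

Call:
jog_arm([
  [0,-0.0036,-0.008,0,0,0,-1],
  [0,-0.0045,-0.0076,0,0,0,-1],
  [0,-0.0053,-0.007,0,0,0,-1],
  [0,-0.006,-0.0064,0,0,0,-1],
], squeeze=30)

```text
time_s: 17.6
ee_pos: [0.4714, 0.1594, 0.1948]
eef_rot: [3.136, 0.001, 3.082]
force: [2.3, 19.7, 0.5]
grip_width: 0.0142
grip_force: 30.0
```

Call:
jog_arm([
  [0,-0.0067,-0.0057,0,0,0,-1],
  [0,-0.0073,-0.0049,0,0,0,-1],
  [0,-0.0078,-0.0041,0,0,0,-1],
  [0,-0.0082,-0.0032,0,0,0,-1],
  [0,-0.0085,-0.0023,0,0,0,-1],
])

```text
time_s: 18.1
ee_pos: [0.4695, 0.121, 0.2163]
eef_rot: [3.136, 0.004, 3.082]
force: [-0.5, 16.6, 9.4]
grip_width: 0.0138
grip_force: 30.0
```

Call:
jog_arm([
  [0,-0.0087,-0.0014,0,0,0,-1],
  [0,-0.0088,-0.0004,0,0,0,-1],
  [0,-0.0088,0.0006,0,0,0,-1],
  [0,-0.0087,0.0015,0,0,0,-1],
  [0,-0.0084,0.0025,0,0,0,-1],
])

```text
time_s: 18.6
ee_pos: [0.4665, 0.0768, 0.2125]
eef_rot: [3.138, 0.002, 3.081]
force: [-0.3, 11.6, 6.4]
grip_width: 0.014
grip_force: 30.0
```

Call:
jog_arm([
  [0,-0.0081,0.0034,0,0,0,-1],
  [0,-0.0077,0.0043,0,0,0,-1],
  [0,-0.0072,0.0051,0,0,0,-1],
  [0,-0.0066,0.0058,0,0,0,-1],
  [0,-0.0059,0.0065,0,0,0,-1],
])

```text
time_s: 19.1
ee_pos: [0.4643, 0.0413, 0.1871]
eef_rot: [3.138, 0.002, 3.081]
force: [0.1, 14.4, 3.7]
grip_width: 0.0139
grip_force: 30.0
```

Call:
jog_arm([
  [0,0,0,0,0,0,-1],
  [0,0,0,0,0,0,-1],
  [0,0,0,0,0,0,-1],
])

```text
time_s: 19.4
ee_pos: [0.4642, 0.0406, 0.1862]
eef_rot: [3.14, 0.0, 3.081]
force: [3.6, 4.4, -5.1]
grip_width: 0.014
grip_force: 30.0
```

```bash
python3 - <<'E'
from h import *
st()
crop("top",170,150,360,260,4.2,"c2.png")
E
```

```text
t 19.4 p [0.4642 0.0406 0.1862] rpy [3.14  0.    3.081] w 0.014 F [ 3.6  4.4 -5.1] q [ 0.01  0.13  1.77  0.    1.24 -1.5 ]
```

View pics/c2.png

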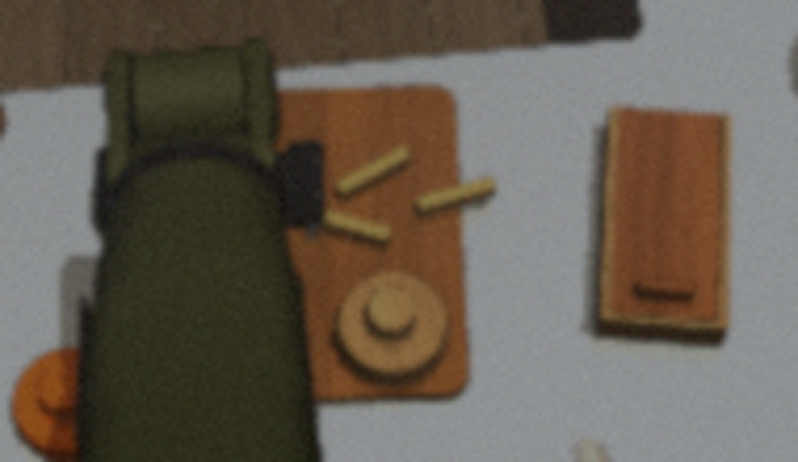

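The picture shows three pale fingers on the board: ends (338,188)-(407,150), (420,207)-(494,184), (322,217)-(388,238); cap standing knob up at (390,322). I press lightly to the end stop, then swing back.

Call:
jog_arm([
  [0,-0.003,0.003,0,0,0,-1],
  [0,0,0,0,0,0,-1],
  [0,0.003,-0.003,0,0,0,-1],
  [0,0.0059,-0.0065,0,0,0,-1],
  [0,0.0066,-0.0058,0,0,0,-1],
])

```text
time_s: 19.95
ee_pos: [0.465, 0.0519, 0.1982]
eef_rot: [-3.14, 0.0, 3.081]
force: [7.5, -8.7, -9.9]
grip_width: 0.0145
grip_force: 30.0
```

Call:
jog_arm([
  [0,0.0072,-0.0051,0,0,0,-1],
  [0,0.0077,-0.0043,0,0,0,-1],
  [0,0.0081,-0.0034,0,0,0,-1],
  [0,0.0084,-0.0025,0,0,0,-1],
  [0,0.0087,-0.0015,0,0,0,-1],
])

```text
time_s: 20.45
ee_pos: [0.4678, 0.091, 0.2167]
eef_rot: [-3.138, 0.003, 3.08]
force: [0.7, -14.2, 5.8]
grip_width: 0.0142
grip_force: 30.0
```

Call:
jog_arm([
  [0,0.0088,-0.0006,0,0,0,-1],
  [0,0.0088,0.0004,0,0,0,-1],
  [0,0.0087,0.0014,0,0,0,-1],
  [0,0.0085,0.0023,0,0,0,-1],
  [0,0.0082,0.0032,0,0,0,-1],
])

```text
time_s: 20.95
ee_pos: [0.4704, 0.1343, 0.2095]
eef_rot: [-3.139, 0.002, 3.08]
force: [1.3, -12.6, 5.7]
grip_width: 0.0137
grip_force: 30.0
```

Call:
jog_arm([
  [0,0.0078,0.0041,0,0,0,-1],
  [0,0.0073,0.0049,0,0,0,-1],
  [0,0.0067,0.0057,0,0,0,-1],
  [0,0.006,0.0064,0,0,0,-1],
  [0,0.0053,0.007,0,0,0,-1],
])

```text
time_s: 21.45
ee_pos: [0.4724, 0.1673, 0.1812]
eef_rot: [-3.139, 0.002, 3.08]
force: [1.5, -13.6, 5.5]
grip_width: 0.0143
grip_force: 30.0
```

Call:
jog_arm([
  [0,0.0045,0.0076,0,0,0,-1],
  [0,0.0036,0.008,0,0,0,-1],
  [0,0.0025,0.0084,0,0,0,-1],
  [0,0,0.001,0,0,0,-1],
  [0,0,0,0,0,0,-1],
])

```text
time_s: 21.95
ee_pos: [0.473, 0.1785, 0.156]
eef_rot: [-3.141, 0.001, 3.081]
force: [3.8, -5.4, -0.4]
grip_width: 0.0143
grip_force: 30.0
```

```bash
python3 - <<'E'
from h import *
st()
E
```

```text
t 21.95 p [0.473  0.1785 0.156 ] rpy [-3.141e+00  1.000e-03  3.081e+00] w 0.0143 F [ 3.8 -5.4 -0.4] q [ 0.29  0.25  1.71 -0.    1.19 -1.22]
```

Call:
jog_arm([
  [0,0,0.002,0,0,0,-1],
  [0,0,0.002,0,0,0,-1],
  [0,0,0,0,0,0,-1],
])

```text
time_s: 22.25
ee_pos: [0.4732, 0.1792, 0.1529]
eef_rot: [3.141, 0.003, 3.081]
force: [0.0, -2.1, 9.2]
grip_width: 0.0142
grip_force: 30.0
```

```bash
python3 - <<'E'
from h import *
st()
E
```

```text
t 22.25 p [0.4732 0.1792 0.1529] rpy [3.141e+00 3.000e-03 3.081e+00] w 0.0142 F [ 0.  -2.1  9.2] q [ 0.29  0.25  1.71 -0.    1.18 -1.22]
```

Call:
jog_arm([
  [0,0,0.002,0,0,0,-1],
  [0,0,0.002,0,0,0,-1],
  [0,0,0,0,0,0,-1],
])

```text
time_s: 22.55
ee_pos: [0.4742, 0.1792, 0.1502]
eef_rot: [3.14, 0.005, 3.081]
force: [0.7, -2.8, 18.1]
grip_width: 0.0146
grip_force: 30.0
```

```bash
python3 - <<'E'
from h import *
st()
crop("scene",165,140,325,260,5,"s3.png")
E
```

```text
t 22.55 p [0.4742 0.1792 0.1502] rpy [3.14  0.005 3.081] w 0.0146 F [ 0.7 -2.8 18.1] q [ 0.29  0.26  1.71 -0.    1.17 -1.22]
```

View pics/s3.png

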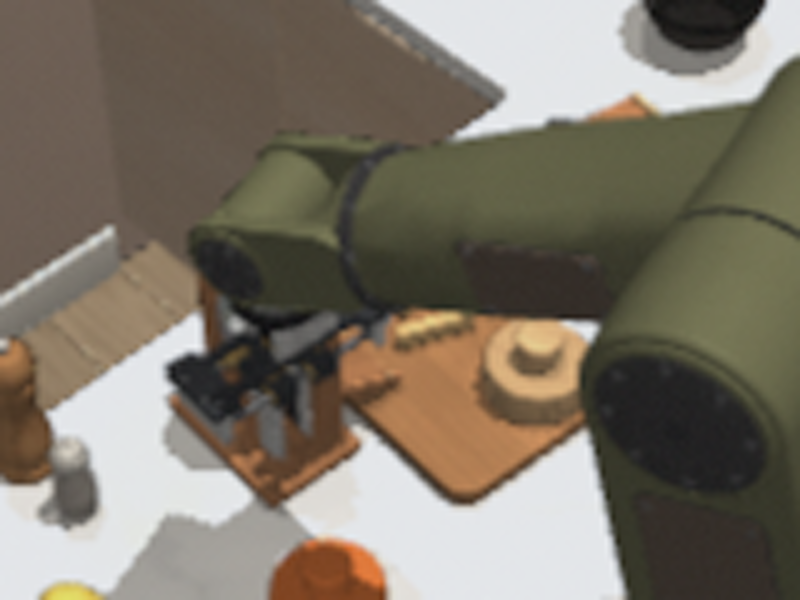

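The arm hides the stand; the stop force (18 N) says the jar is upright. Release, go to the cover.

Call:
jog_arm([
  [0,0,-0.004,0,0,0,0.2],
  [0,0,0,0,0,0,0.2],
  [0,0,0,0,0,0,0.2],
  [0,0,-0.02,0,0,0,0.2],
  [0,0,-0.035,0,0,0,0.2],
])

```text
time_s: 23.1
ee_pos: [0.4714, 0.1789, 0.205]
eef_rot: [-3.14, -0.005, 3.081]
force: [0.3, 0.3, -0.1]
grip_width: 0.0505
grip_force: 0.0
```

Call:
jog_arm([
  [0,0,-0.035,0,0,0,0.2],
  [0,0,-0.035,0,0,0,0.2],
  [0,0,0,0,0,0,0.2],
])

```text
time_s: 23.4
ee_pos: [0.4736, 0.1795, 0.2806]
eef_rot: [3.139, 0.006, 3.081]
force: [0.1, -0.1, 0.0]
grip_width: 0.0563
grip_force: 0.0
```

```bash
python3 - <<'E'
from h import *
go([.4449,-.3447,.28],[3.1416,0,1.374])
E
```

```text
t 23.4 p [0.4736 0.1795 0.2806] rpy [3.139 0.006 3.081] w 0.0563 F [ 0.1 -0.1  0. ] q [ 0.29  0.15  1.53  0.    1.46 -1.22]
shift [-3.20e-03 -5.25e-01 -5.00e-04] rot [0.0069 0.0026 1.7069]
```

Call:
jog_arm([
  [-0.0002,-0.0404,0,0,0,0,0.2],
  [-0.0002,-0.0404,0,0,0,0,0.2],
  [-0.0002,-0.0404,0,0,0,0,0.2],
  [-0.0002,-0.0404,0,0,0,0,0.2],
  [-0.0002,-0.0404,0,0,0,0,0.2],
])

```text
time_s: 23.9
ee_pos: [0.4606, -0.024, 0.2756]
eef_rot: [3.141, -0.001, 3.081]
force: [1.2, -0.0, -0.3]
grip_width: 0.056
grip_force: 0.0
```

Call:
jog_arm([
  [-0.0002,-0.0404,0,0,0,0,0.2],
  [-0.0002,-0.0404,0,0,0,0,0.2],
  [-0.0002,-0.0404,0,0,0,0,0.2],
  [-0.0002,-0.0404,0,0,0,0,0.2],
  [-0.0002,-0.0404,0,0,0,0,0.2],
])

```text
time_s: 24.4
ee_pos: [0.4493, -0.2257, 0.2755]
eef_rot: [3.141, -0.001, 3.081]
force: [0.5, 1.3, -0.3]
grip_width: 0.0563
grip_force: 0.0
```

Call:
jog_arm([
  [-0.0002,-0.0404,0,0,0,0,0.2],
  [-0.0002,-0.0404,0,0,0,0,0.2],
  [-0.0002,-0.0402,0,0,0,0,0.2],
  [0,0,0,0,0,0.1423,0.2],
  [0,0,0,0,0,0.1423,0.2],
])

```text
time_s: 24.9
ee_pos: [0.4426, -0.3459, 0.2748]
eef_rot: [3.141, -0.002, 2.789]
force: [-0.9, 0.5, -0.1]
grip_width: 0.0566
grip_force: 0.0
```

Call:
jog_arm([
  [0,0,0,0,0,0.1423,0.2],
  [0,0,0,0,0,0.1423,0.2],
  [0,0,0,0,0,0.1423,0.2],
  [0,0,0,0,0,0.1423,0.2],
  [0,0,0,0,0,0.1423,0.2],
])

```text
time_s: 25.4
ee_pos: [0.443, -0.3448, 0.2753]
eef_rot: [-3.141, -0.002, 2.079]
force: [-0.5, 0.2, -0.4]
grip_width: 0.0565
grip_force: 0.0
```

Call:
jog_arm([
  [0,0,0,0,0,0.1423,0.2],
  [0,0,0,0,0,0.1423,0.2],
  [0,0,0,0,0,0.1423,0.2],
  [0,0,0,0,0,0.1423,0.2],
  [0,0,0,0,0,0.1423,0.2],
])

```text
time_s: 25.9
ee_pos: [0.443, -0.3448, 0.2753]
eef_rot: [-3.14, -0.001, 1.367]
force: [-0.3, 0.8, -0.2]
grip_width: 0.0562
grip_force: 0.0
```

```bash
python3 - <<'E'
from h import *
st(); M=model("wrist"); np.save("M2.npy",np.array([M[0],M[1],np.tile(M[2],(3,1))]))
a=cv2.resize(ctrl.camera("wrist")[:,:,::-1],(533,400))
b=cv2.resize(ctrl.camera("top")[145:240,175:290,::-1],None,fx=4,fy=4,interpolation=cv2.INTER_CUBIC)
c=np.zeros((400,260,3),np.uint8)
cv2.imwrite("pics/a4.png",a); cv2.imwrite("pics/b4.png",b); print(b.shape)
c=np.zeros((600,800,3),np.uint8); a=cv2.resize(a,(400,300)); c[:300,:400]=a; c[:300,400:800]=cv2.resize(b,(400,300))[:, :]
E
```

```text
t 25.9 p [ 0.443  -0.3448  0.2753] rpy [-3.140e+00 -1.000e-03  1.367e+00] w 0.0562 F [-0.3  0.8 -0.2] q [-0.73  0.28  1.38  0.    1.48 -0.52]
(380, 460, 3)
```

View pics/b4.png

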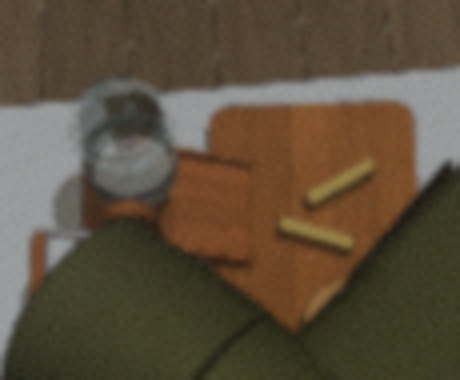

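View pics/a4.png

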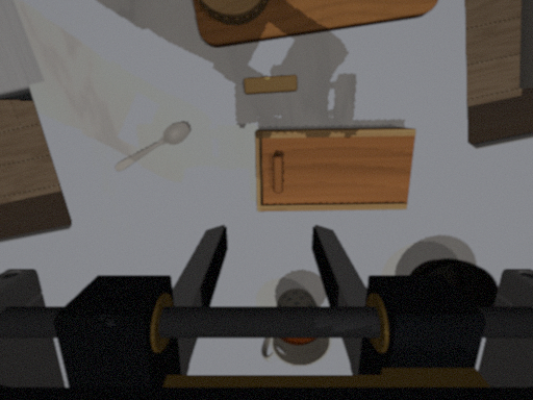

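The top view shows the jar empty and upright, two fingers on the board at (340,183) and (316,234). The wrist view shows the third finger knocked to the worktop at (271,85) between board and box, and the grip bar at (278,172).

```bash
python3 - <<'E'
from h import *
A=np.load("M2.npy"); M=(A[0],A[1],A[2][0]); s=512/533
P=lambda n,x,y,z: print(n,ray("wrist",x*s,y*s,z,M).round(4))
P("bar",278,152,.067);P("bar",279,192,.067)
for x,y in((257,129),(414,129),(409,209),(258,210)):P("box",x,y,.048)
P("b3l",245,87,.014);P("b3r",297,84,.014)
T=model("top")
for x0,y0,x1,y1 in((306,198,373,163),(280,225,352,242)):
    a=ray("top",174.9+x0/4,144.9+y0/4,.033,T);b=ray("top",174.9+x1/4,144.9+y1/4,.033,T);print(((a+b)/2).round(4),np.linalg.norm(a-b).round(3),np.arctan2(*(b-a)[1::-1]).round(3))
E
```

```text
bar [ 0.4604 -0.318   0.067 ]
bar [ 0.4511 -0.3722  0.067 ]
box [ 0.4384 -0.284   0.048 ]
box [ 0.6481 -0.3271  0.048 ]
box [ 0.6328 -0.4411  0.048 ]
box [ 0.4151 -0.3979  0.048 ]
b3l [ 0.4324 -0.2248  0.014 ]
b3r [ 0.5056 -0.2358  0.014 ]
[ 0.6068 -0.1021  0.033 ] 0.077 -1.139
[ 0.5512 -0.0736  0.033 ] 0.073 -1.924
```

```bash
python3 - <<'E'
from h import *
go([.4558,-.3451,.052],[3.1416,0,1.371])
E
```

```text
t 26.0 p [ 0.443  -0.3449  0.2754] rpy [-3.140e+00 -1.000e-03  1.371e+00] w 0.0563 F [ 0.8  0.5 -0.2] q [-0.73  0.28  1.38 -0.    1.48 -0.53]
shift [0.0021 0.0128 0.2234] rot [-0.0013 -0.0007 -0.0001]
```

Call:
jog_arm([
  [0.001,0.0064,0.04,0,0,0,0.2],
  [0.001,0.0064,0.04,0,0,0,0.2],
  [0,0,0.04,0,0,0,0.2],
  [0,0,0.04,0,0,0,0.2],
  [0,0,0.035,0,0,0,0.2],
])

```text
time_s: 26.5
ee_pos: [0.4555, -0.345, 0.0788]
eef_rot: [-3.14, -0.001, 1.378]
force: [-0.1, 0.5, 0.1]
grip_width: 0.0567
grip_force: 0.0
```

Call:
jog_arm([
  [0,0,0.018,0,0,0,0.2],
  [0,0,0.01,0,0,0,0.2],
  [0,0,0,0,0,0,0.2],
  [0,0,0,0,0,0,-1],
  [0,0,0,0,0,0,-1],
], squeeze=20)

```text
time_s: 27.0
ee_pos: [0.4566, -0.346, 0.0547]
eef_rot: [3.14, 0.001, 1.374]
force: [0.4, -0.1, -0.4]
grip_width: 0.0439
grip_force: 0.0
```

Call:
jog_arm([
  [0,0,0,0,0,0,-1],
  [0,0,0,0,0,0,-1],
  [0,0,0,0,0,0,-1],
])

```text
time_s: 27.3
ee_pos: [0.4562, -0.3457, 0.0538]
eef_rot: [3.141, 0.0, 1.373]
force: [-0.4, 0.5, -0.1]
grip_width: 0.0197
grip_force: 0.0
```

```bash
python3 - <<'E'
from h import *
st()
E
```

```text
t 27.3 p [ 0.4562 -0.3457  0.0538] rpy [3.141 0.    1.373] w 0.0197 F [-0.4  0.5 -0.1] q [-0.71  0.51  1.6  -0.    1.03 -0.51]
```

Call:
jog_arm([
  [0,0,0,0,0,0,-1],
  [0,0,0,0,0,0,-1],
  [0,0.01,0,0,0,0,-1],
  [0,0.018,0,0,0,0,-1],
  [0,0.02,0,0,0,0,-1],
])

```text
time_s: 27.8
ee_pos: [0.5042, -0.3547, 0.0536]
eef_rot: [-3.141, -0.001, 1.373]
force: [-1.7, 3.6, 4.6]
grip_width: 0.0139
grip_force: 20.0
```

Call:
jog_arm([
  [0,0.02,0,0,0,0,-1],
  [0,0.02,0,0,0,0,-1],
  [0,0.02,0,0,0,0,-1],
  [0,0.02,0,0,0,0,-1],
  [0,0.02,0,0,0,0,-1],
])

```text
time_s: 28.3
ee_pos: [0.603, -0.3733, 0.0536]
eef_rot: [-3.142, -0.002, 1.374]
force: [-0.7, 8.9, 6.3]
grip_width: 0.0136
grip_force: 20.0
```

Call:
jog_arm([
  [0,0.014,0,0,0,0,-1],
  [0,0.004,0,0,0,0,-1],
  [0,0,0,0,0,0,-1],
])

```text
time_s: 28.6
ee_pos: [0.6184, -0.3763, 0.0535]
eef_rot: [-3.136, -0.003, 1.374]
force: [-13.4, 14.2, 13.8]
grip_width: 0.0139
grip_force: 19.9
```

```bash
python3 - <<'E'
from h import *
p,R=st(); print(np.linalg.norm(p[:2]-[.4562,-.3457]))
E
```

```text
t 28.6 p [ 0.6184 -0.3763  0.0535] rpy [-3.136e+00 -3.000e-03  1.374e+00] w 0.0139 F [-13.4  14.2  13.8] q [-0.6   0.83  1.06  0.    1.25 -0.4 ]
0.1651041069537463
```

Call:
jog_arm([
  [0,-0.001,0,0,0,0,0.2],
  [0,0,0,0,0,0,0.2],
  [0,0,0,0,0,0,0.2],
  [0,0,-0.03,0,0,0,0.2],
  [0,0,-0.05,0,0,0,0.2],
])

```text
time_s: 29.1
ee_pos: [0.6168, -0.3772, 0.1305]
eef_rot: [-3.136, -0.003, 1.373]
force: [0.9, -0.2, 0.6]
grip_width: 0.0504
grip_force: 0.0
```

Call:
jog_arm([
  [0,0,-0.05,0,0,0.15,0.2],
  [0,0,-0.02,0,0,0.15,0.2],
  [0,0,0,0,0,0.15,0.2],
  [0,0,0,0,0,0.15,0.2],
  [0,0,0,0,0,0.15,0.2],
])

```text
time_s: 29.6
ee_pos: [0.6181, -0.3781, 0.2035]
eef_rot: [3.141, -0.0, 0.617]
force: [-0.4, -1.6, 0.1]
grip_width: 0.0564
grip_force: 0.0
```

Call:
jog_arm([
  [0,0,0,0,0,0.15,0.2],
  [0,0,0,0,0,0.15,0.2],
  [0,0,0,0,0,0.15,0.2],
  [0,0,0,0,0,0.15,0.2],
  [0,0,0,0,0,0.15,0.2],
])

```text
time_s: 30.1
ee_pos: [0.6181, -0.3781, 0.2033]
eef_rot: [3.142, -0.0, -0.133]
force: [0.1, 0.3, 0.4]
grip_width: 0.0564
grip_force: 0.0
```

```bash
cat >> h.py <<'E'
def find(cam,pred,z,name=None,box=90):
    "oriented rect of the golden blob nearest the predicted point"
    M=model(cam); im=ctrl.camera(cam)
    hsv=cv2.cvtColor(im,cv2.COLOR_RGB2HSV); m=cv2.inRange(hsv,(15,60,70),(30,190,255))
    m=cv2.morphologyEx(m,cv2.MORPH_OPEN,np.ones((3,3)))
    cs=[c for c in cv2.findContours(m,cv2.RETR_EXTERNAL,cv2.CHAIN_APPROX_NONE)[0] if cv2.contourArea(c)>25]
    for c in cs:
        r=cv2.minAreaRect(c); b=np.array([ray(cam,u,v,z,M) for u,v in cv2.boxPoints(r)])
        e=[b[1]-b[0],b[2]-b[1]]; e.sort(key=np.linalg.norm); l=e[1]
        if .06<np.linalg.norm(l)<.095 and .014<np.linalg.norm(e[0])<.04:
            print(cam,"px",np.round(r[0]),"c",b.mean(0).round(4),"LxW",np.linalg.norm(l).round(4),np.linalg.norm(e[0]).round(4),"ang",np.arctan2(l[1],l[0]).round(3))
    print(proj(cam,pred,M).round(), len(cs))
    if name: cv2.imwrite("pics/"+name,im[:,:,::-1]); cv2.imwrite("pics/m_"+name,m)
E
python3 - <<'E'
from h import *
go([.469,-.23,.20],[3.1416,0,-.149])
find("wrist",[.469,-.23,.014],.014,"d1.png"); find("top",[.469,-.23,.014],.014,"t1.png")
E
```

```text
t 30.1 p [ 0.6181 -0.3781  0.2033] rpy [ 3.142 -0.    -0.133] w 0.0564 F [0.1 0.3 0.4] q [-0.6   0.72  0.91 -0.    1.51  1.1 ]
shift [-0.1674 -0.127   0.0033] rot [ 0.0001 -0.0001  0.0158]
wrist px [ 39. 248.] c [ 0.5456 -0.0465  0.014 ] LxW 0.0839 0.0266 ang -2.003
[174. 279.] 33
[296. 221.] 11
```

Call:
jog_arm([
  [-0.0335,-0.0254,0,0,0,0.016,0.2],
  [-0.0335,-0.0254,0,0,0,0,0.2],
  [-0.0335,-0.0254,0,0,0,0,0.2],
  [-0.0335,-0.0254,0,0,0,0,0.2],
  [-0.0335,-0.0254,0,0,0,0,0.2],
])

```text
time_s: 30.7
ee_pos: [0.4685, -0.2278, 0.2034]
eef_rot: [3.141, -0.0, -0.138]
force: [0.3, -0.8, 0.7]
grip_width: 0.0563
grip_force: 0.0
```

Call:
jog_arm([
  [0,0,0,0,0,0,0.2],
])

```text
time_s: 30.8
ee_pos: [0.4673, -0.2263, 0.2037]
eef_rot: [-3.141, 0.001, -0.137]
force: [0.3, -0.0, 0.5]
grip_width: 0.0564
grip_force: 0.0
```

```bash
python3 - <<'E'
from h import *
go([.469,-.23,.003],[3.1416,0,-.149])
find("wrist",[.469,-.23,.014],.014,"d2.png")
E
```

```text
t 30.8 p [ 0.4673 -0.2263  0.2037] rpy [-3.141e+00  1.000e-03 -1.370e-01] w 0.0564 F [ 0.3 -0.   0.5] q [-0.52  0.23  1.61  0.    1.3   1.19]
shift [0.0023 0.0035 0.2007] rot [-0.0004  0.0006  0.0124]
wrist px [259. 168.] c [ 0.4695 -0.2279  0.014 ] LxW 0.074 0.0183 ang 3.012
wrist px [119. 121.] c [ 0.5559 -0.0585  0.014 ] LxW 0.0837 0.019 ang -1.943
wrist px [133.  68.] c [ 0.614  -0.0916  0.014 ] LxW 0.0866 0.0188 ang -1.115
[261. 169.] 8
```

View pics/d2.png

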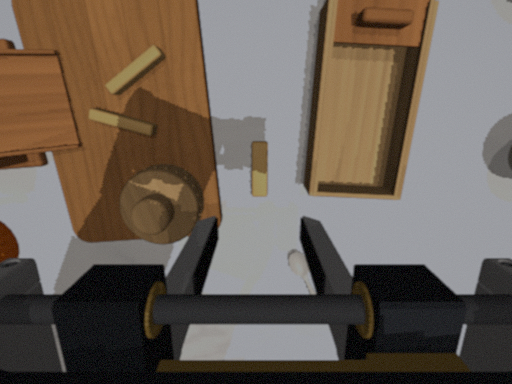

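The image shows the worktop finger at (259,168), the open box empty, two fingers on the board at (134,70) and (121,122), the cap on the board at (155,212). Grasp the first.

Call:
jog_arm([
  [0.0024,0.0013,0.045,0,0,0,0.1],
  [0,0,0.045,0,0,0,0.1],
  [0,0,0.045,0,0,0,0.1],
  [0,0,0.04,0,0,0,0.1],
  [0,0,0.02,0,0,0,0.1],
])

```text
time_s: 31.35
ee_pos: [0.4714, -0.2307, 0.0049]
eef_rot: [-3.14, 0.003, -0.14]
force: [1.0, -0.8, 1.0]
grip_width: 0.0519
grip_force: 0.0
```

Call:
jog_arm([
  [0,0,0.0045,0,0,0,0],
  [0,0,0,0,0,0,-1],
  [0,0,0,0,0,0,-1],
  [0,0,0,0,0,0,-1],
  [0,0,0,0,0,0,-1],
], squeeze=12)

```text
time_s: 31.85
ee_pos: [0.4726, -0.2309, 0.0051]
eef_rot: [3.141, -0.002, -0.142]
force: [-1.3, 0.0, 4.4]
grip_width: 0.022
grip_force: 12.0
```

Call:
jog_arm([
  [0,0,-0.02,0,0,0,-1],
  [0,0,-0.045,0,0,0,-1],
  [0,0,-0.045,0,0,0,-1],
  [0,0,0,0,0,0,-1],
])

```text
time_s: 32.25
ee_pos: [0.4743, -0.2319, 0.1202]
eef_rot: [3.138, -0.009, -0.142]
force: [0.5, 0.1, -0.3]
grip_width: 0.022
grip_force: 12.0
```

```bash
python3 - <<'E'
from h import *
go([.4691,-.3703,.113],[3.1416,0,-.19])
find("top",[.6,-.1,.033],.033)
E
```

```text
t 32.25 p [ 0.4743 -0.2319  0.1202] rpy [ 3.138 -0.009 -0.142] w 0.022 F [ 0.5  0.1 -0.3] q [-0.52  0.33  1.69 -0.    1.11  1.19]
shift [0.0145 0.1377 0.0079] rot [ 0.0036 -0.0095  0.0475]
top px [ 38. 367.] c [0.0188 0.6976 0.033 ] LxW 0.0705 0.0205 ang -2.924
top px [  4. 332.] c [0.1487 0.8309 0.033 ] LxW 0.0796 0.0246 ang -2.992
top px [260. 190.] c [ 0.6074 -0.1028  0.033 ] LxW 0.0777 0.0253 ang -1.024
[259. 192.] 15
```

Call:
jog_arm([
  [0.0035,0.0275,0,0,0,0.0475,-1],
  [0.0035,0.0275,0,0,0,0,-1],
  [0.0035,0.0275,0,0,0,0,-1],
  [0.0035,0.0275,0,0,0,0,-1],
  [0.0035,0.0275,0,0,0,0,-1],
])

```text
time_s: 32.8
ee_pos: [0.4638, -0.3697, 0.1127]
eef_rot: [-3.141, 0.001, -0.19]
force: [0.4, 0.0, -0.0]
grip_width: 0.0221
grip_force: 12.0
```

Call:
jog_arm([
  [0,0,0,0,0,0,-1],
  [0,0,0,0,0,0,-1],
])

```text
time_s: 33.0
ee_pos: [0.4639, -0.3686, 0.1128]
eef_rot: [-3.141, 0.002, -0.191]
force: [0.8, 0.4, -0.0]
grip_width: 0.022
grip_force: 12.0
```

```bash
python3 - <<'E'
from h import *
go([.472,-.371,.0115],[3.1416,0,-.19])
M=model("wrist")
im=ctrl.camera("wrist"); cv2.imwrite("pics/d3.png",im[:,:,::-1])
np.save("M3.npy",np.array([M[0],M[1],np.tile(M[2],(3,1))]))
E
```

```text
t 33.0 p [ 0.4639 -0.3686  0.1128] rpy [-3.141e+00  2.000e-03 -1.910e-01] w 0.022 F [ 0.8  0.4 -0. ] q [-0.73  0.48  1.49  0.    1.17  1.03]
shift [0.0086 0.0009 0.1012] rot [-0.001   0.0015 -0.001 ]
```

View pics/d3.png

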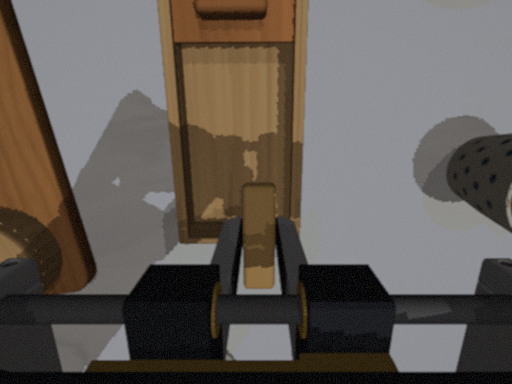

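The held finger (259,235) points along the box; the box's near rim corners are at (180,243) and (300,240), its sides run to (159,0) and (307,0).

```bash
python3 - <<'E'
from h import *
A=np.load("M3.npy"); M=(A[0],A[1],A[2][0])
c,s=np.cos(-.19),np.sin(-.19); 
for u,v in((180,243),(300,242),(159,0),(307,0),(302,180),(173,150)):
    p=ray("wrist",u,v,.048,M); d=p[:2]-[.532,-.361]; print(p.round(4),"local",round(c*d[0]+s*d[1],4),round(-s*d[0]+c*d[1],4))
E
```

```text
[ 0.4344 -0.2867  0.048 ] local -0.1098 0.0546
[ 0.4137 -0.4003  0.048 ] local -0.1088 -0.061
[ 0.635  -0.3251  0.048 ] local 0.0944 0.0547
[ 0.6136 -0.436   0.048 ] local 0.0943 -0.0583
[ 0.4741 -0.4113  0.048 ] local -0.0473 -0.0603
[ 0.5223 -0.3044  0.048 ] local -0.0202 0.0537
```

Call:
jog_arm([
  [0.0085,0.0026,0.02,0,0,0,-1],
  [0,0,0.03,0,0,0,-1],
  [0,0,0.03,0,0,0,-1],
  [0,0,0.016,0,0,0,-1],
  [0,0,0.0045,0,0,0,-1],
])

```text
time_s: 33.55
ee_pos: [0.4718, -0.3718, 0.0119]
eef_rot: [-3.14, 0.002, -0.19]
force: [0.4, 0.3, -0.5]
grip_width: 0.0215
grip_force: 12.0
```

Call:
jog_arm([
  [0,0,0,0,0,0,-1],
  [0,0,0,0,0,0,-0.4],
  [0,0,0,0,0,0,-0.4],
  [0,0,0,0,0,0,-0.4],
])

```text
time_s: 33.95
ee_pos: [0.4726, -0.3733, 0.0144]
eef_rot: [3.141, -0.001, -0.19]
force: [-0.4, -1.0, 0.7]
grip_width: 0.0283
grip_force: 0.0
```

Call:
jog_arm([
  [0,0,-0.02,0,0,0,-0.4],
  [0,0,-0.04,0,0,0,-0.4],
  [0,0,-0.05,0,0,0,0],
  [0,0,-0.04,0,0,0,0.1],
  [0,0,0,0,0,0,0.1],
])

```text
time_s: 34.45
ee_pos: [0.4739, -0.3745, 0.1701]
eef_rot: [3.136, -0.009, -0.19]
force: [0.2, 1.1, -0.6]
grip_width: 0.0485
grip_force: 0.0
```

```bash
python3 - <<'E'
from h import *
go([.61,-.098,.2],[3.1416,0,2.05])
find("wrist",[.469,-.36,.019],.019)
E
```

```text
t 34.45 p [ 0.4739 -0.3745  0.1701] rpy [ 3.136 -0.009 -0.19 ] w 0.0485 F [ 0.2  1.1 -0.6] q [-0.73  0.44  1.41 -0.    1.28  1.03]
shift [ 0.0816 -0.2971 -0.0307] rot [ 1.2600e-02  1.1000e-03 -2.2403e+00]
[246. 184.] 8
```

```bash
python3 - <<'E'
from h import *
p,R=st(); print(R.inv().apply(np.array([.611,-.0985,.2])-p).round(4))
E
```

```text
t 34.5 p [ 0.473  -0.3738  0.1667] rpy [ 3.139 -0.005 -0.19 ] w 0.0506 F [-0.3  0.7 -0.4] q [-0.73  0.45  1.41  0.    1.28  1.03]
[ 0.0835 -0.2964 -0.0338]
```

Call:
jog_arm([
  [0.0104,-0.037,-0.0042,0,0,0,0.1],
  [0.0104,-0.037,-0.0042,0,0,0,0.1],
  [0.0104,-0.037,-0.0042,0,0,0,0.1],
  [0.0104,-0.037,-0.0042,0,0,0,0.1],
])

```text
time_s: 34.9
ee_pos: [0.5411, -0.2341, 0.1792]
eef_rot: [-3.141, 0.002, -0.191]
force: [-0.5, -0.2, 0.4]
grip_width: 0.0517
grip_force: 0.0
```

Call:
jog_arm([
  [0.0104,-0.037,-0.0042,0,0,0,0.1],
  [0.0104,-0.037,-0.0042,0,0,0,0.1],
  [0.0104,-0.037,-0.0042,0,0,0,0.1],
  [0.0104,-0.037,-0.0042,0,0,0,0.1],
])

```text
time_s: 35.3
ee_pos: [0.6101, -0.0966, 0.196]
eef_rot: [-3.142, 0.002, -0.19]
force: [0.6, -1.0, -0.1]
grip_width: 0.0515
grip_force: 0.0
```

Call:
jog_arm([
  [0,0,0,0,0,0.14,0.1],
  [0,0,0,0,0,0.14,0.1],
  [0,0,0,0,0,0.14,0.1],
  [0,0,0,0,0,0.14,0.1],
])

```text
time_s: 35.7
ee_pos: [0.6095, -0.098, 0.1956]
eef_rot: [3.141, 0.002, -0.756]
force: [-0.8, 0.2, 0.3]
grip_width: 0.0517
grip_force: 0.0
```

Call:
jog_arm([
  [0,0,0,0,0,0.14,0.1],
  [0,0,0,0,0,0.14,0.1],
  [0,0,0,0,0,0.085,0.1],
  [0,0,0,0,0,0,0.1],
])

```text
time_s: 36.1
ee_pos: [0.6096, -0.0981, 0.1958]
eef_rot: [3.14, 0.001, -1.117]
force: [-0.4, -0.1, -0.7]
grip_width: 0.0517
grip_force: 0.0
```

```bash
python3 - <<'E'
from h import *
go([.611,-.0985,.026],[3.1416,0,-1.115])
find("wrist",[.611,-.0985,.035],.035,"d4.png")
E
```

```text
t 36.1 p [ 0.6096 -0.0981  0.1958] rpy [ 3.140e+00  1.000e-03 -1.117e+00] w 0.0517 F [-0.4 -0.1 -0.7] q [-0.22  0.46  1.32  0.    1.36  2.47]
shift [ 0.0012 -0.0014  0.1698] rot [ 0.0014  0.0011 -0.0017]
wrist px [290. 212.] c [ 0.5511 -0.0719  0.035 ] LxW 0.0802 0.0194 ang -1.92
wrist px [261. 173.] c [ 0.6075 -0.1018  0.035 ] LxW 0.0794 0.0168 ang 2.069
wrist px [484.  11.] c [ 0.4715 -0.3675  0.035 ] LxW 0.0679 0.0303 ang 2.969
[257. 175.] 19
```

Call:
jog_arm([
  [0.0024,0.0035,0.04,0,0,-0.04,0.1],
  [0,0,0.045,0,0,0,0.1],
  [0,0,0.045,0,0,0,0.1],
  [0,0,0.03,0,0,0,0.1],
  [0,0,0.009,0,0,0,0.1],
])

```text
time_s: 36.65
ee_pos: [0.6059, -0.1014, 0.0242]
eef_rot: [3.137, 0.004, -1.073]
force: [0.0, 0.1, -0.3]
grip_width: 0.0516
grip_force: 0.0
```

Call:
jog_arm([
  [0,0,0,0,0,0,0],
  [0,0,0,0,0,0,-1],
  [0,0,0,0,0,0,-1],
  [0,0,0,0,0,0,-1],
  [0,0,0,0,0,0,-1],
], squeeze=12)

```text
time_s: 37.15
ee_pos: [0.6082, -0.1019, 0.0289]
eef_rot: [-3.141, -0.001, -1.075]
force: [-0.3, 0.2, -0.1]
grip_width: 0.0183
grip_force: 0.0
```

Call:
jog_arm([
  [0,0,-0.02,0,0,0,-1],
  [0,0,-0.045,0,0,0,-1],
  [0,0,-0.045,0,0,0,-1],
  [0,0,0,0,0,-0.14,-1],
  [0,0,0,0,0,-0.14,-1],
])

```text
time_s: 37.65
ee_pos: [0.6084, -0.102, 0.1401]
eef_rot: [-3.14, -0.003, -0.79]
force: [-0.6, -0.5, -0.4]
grip_width: 0.0137
grip_force: 12.0
```

Call:
jog_arm([
  [0,0,0,0,0,-0.14,-1],
  [0,0,0,0,0,-0.14,-1],
  [0,0,0,0,0,-0.14,-1],
  [0,0,0,0,0,-0.14,-1],
  [0,0,0,0,0,-0.043,-1],
])

```text
time_s: 38.15
ee_pos: [0.6079, -0.1019, 0.1384]
eef_rot: [3.142, -0.0, -0.187]
force: [-0.2, -0.1, -0.8]
grip_width: 0.0139
grip_force: 12.0
```

```bash
python3 - <<'E'
from h import *
go([.4770,-.3311,.0115],[3.1416,0,-.19])
E
```

```text
t 38.15 p [ 0.6079 -0.1019  0.1384] rpy [ 3.142 -0.    -0.187] w 0.0139 F [-0.2 -0.1 -0.8] q [-0.23  0.5   1.4   0.    1.24  1.53]
shift [-0.0861  0.2496  0.1269] rot [ 0.     -0.0004  0.0031]
```

Call:
jog_arm([
  [-0.0108,0.0312,0,0,0,0.003,-1],
  [-0.0108,0.0312,0,0,0,0,-1],
  [-0.0108,0.0312,0,0,0,0,-1],
  [-0.0108,0.0312,0,0,0,0,-1],
])

```text
time_s: 38.55
ee_pos: [0.5406, -0.2169, 0.1384]
eef_rot: [3.141, -0.0, -0.195]
force: [0.3, 0.2, 0.6]
grip_width: 0.0136
grip_force: 12.0
```

Call:
jog_arm([
  [-0.0108,0.0312,0,0,0,0,-1],
  [-0.0108,0.0312,0,0,0,0,-1],
  [-0.0108,0.0312,0,0,0,0,-1],
  [-0.0105,0.0312,0,0,0,0,-1],
  [0,0,0,0,0,0,-1],
])

```text
time_s: 39.05
ee_pos: [0.4734, -0.3328, 0.1384]
eef_rot: [3.141, -0.0, -0.199]
force: [0.7, 0.2, -0.9]
grip_width: 0.0138
grip_force: 12.0
```

```bash
python3 - <<'E'
from h import *
go([.4767,-.3315,.0115],[3.1416,0,-.19])
find("wrist",[.55,-.07,.035],.035,"d5.png")
E
```

```text
t 39.05 p [ 0.4734 -0.3328  0.1384] rpy [ 3.141 -0.    -0.199] w 0.0138 F [ 0.7  0.2 -0.9] q [-0.68  0.42  1.51 -0.    1.2   1.09]
shift [ 0.003  -0.002   0.1269] rot [ 0.0007 -0.0003 -0.0086]
[ -7. 166.] 4
```

View pics/d5.png

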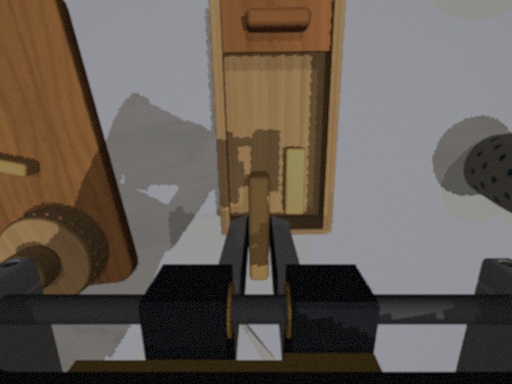

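The first finger lies in the box at (295,182); the second is held level, on its edge, at (259,225). Lower until touch.

Call:
jog_arm([
  [0.003,-0.002,0.03,0,0,-0.0086,-1],
  [0,0,0.035,0,0,0,-1],
  [0,0,0.03,0,0,0,-1],
  [0,0,0.01,0,0,0,-1],
  [0,0,0,0,0,0,-1],
])

```text
time_s: 39.6
ee_pos: [0.4784, -0.3278, 0.0324]
eef_rot: [-3.141, 0.002, -0.186]
force: [0.2, -0.3, 0.2]
grip_width: 0.0135
grip_force: 12.0
```

Call:
jog_arm([
  [0,0,0.004,0,0,0,-1],
  [0,0,0.003,0,0,0,-1],
  [0,0,0,0,0,0,-1],
])

```text
time_s: 39.9
ee_pos: [0.4786, -0.3288, 0.0267]
eef_rot: [3.141, -0.001, -0.187]
force: [0.2, 0.2, -0.6]
grip_width: 0.0136
grip_force: 12.0
```

Call:
jog_arm([
  [0,0,0.003,0,0,0,-1],
  [0,0,0,0,0,0,-1],
  [0,0,0,0,0,0,-1],
])

```text
time_s: 40.2
ee_pos: [0.4784, -0.3287, 0.0232]
eef_rot: [3.142, -0.0, -0.187]
force: [-0.2, 0.4, 0.3]
grip_width: 0.0138
grip_force: 12.0
```

Call:
jog_arm([
  [0,0.001,0.003,0,0,0,-1],
  [0,0.001,0.003,0,0,0,-1],
  [0,0,0,0,0,0,-1],
])

```text
time_s: 40.5
ee_pos: [0.4785, -0.3308, 0.0174]
eef_rot: [3.141, -0.001, -0.187]
force: [2.2, 0.8, 4.3]
grip_width: 0.0139
grip_force: 12.0
```

Call:
jog_arm([
  [0,0,0.002,0,0,0,-1],
  [0,0,0.0015,0,0,0,-1],
  [0,0,0,0,0,0,-1],
])

```text
time_s: 40.8
ee_pos: [0.4788, -0.3309, 0.0144]
eef_rot: [3.141, -0.002, -0.187]
force: [0.7, 1.9, 7.4]
grip_width: 0.0136
grip_force: 12.0
```

Touched the floor; release and go for the third.

Call:
jog_arm([
  [0,0,-0.001,0,0,0,-1],
  [0,0,0,0,0,0,-0.55],
  [0,0,0,0,0,0,-0.55],
  [0,0,-0.02,0,0,0,-0.55],
  [0,0,-0.04,0,0,0,-0.55],
])

```text
time_s: 41.3
ee_pos: [0.4766, -0.3297, 0.0725]
eef_rot: [-3.139, 0.005, -0.187]
force: [-0.0, -0.6, 0.4]
grip_width: 0.0214
grip_force: 0.0
```

Call:
jog_arm([
  [0,0,-0.05,0,0,0,0],
  [0,0,-0.045,0,0,0,0.1],
  [0,0,-0.03,0,0,0,0.1],
  [0,0,0,0,0,0,0.1],
])

```text
time_s: 41.7
ee_pos: [0.4791, -0.3316, 0.2041]
eef_rot: [3.138, -0.006, -0.187]
force: [0.3, 0.1, 0.2]
grip_width: 0.0495
grip_force: 0.0
```

```bash
python3 - <<'E'
from h import *
go([.5511,-.0719,.2],[3.1416,0,1.22])
E
```

```text
t 41.7 p [ 0.4791 -0.3316  0.2041] rpy [ 3.138 -0.006 -0.187] w 0.0495 F [0.3 0.1 0.2] q [-0.67  0.37  1.43 -0.    1.33  1.09]
shift [ 0.0225 -0.2685  0.0033] rot [ 0.0073 -0.0029 -1.4067]
```

Call:
jog_arm([
  [0.0032,-0.0384,0,0,0,0,0.1],
  [0.0032,-0.0384,0,0,0,0,0.1],
  [0.0032,-0.0384,0,0,0,0,0.1],
  [0.0032,-0.0384,0,0,0,0,0.1],
  [0.0032,-0.0384,0,0,0,0,0.1],
])

```text
time_s: 42.2
ee_pos: [0.5292, -0.1434, 0.1984]
eef_rot: [-3.141, 0.002, -0.187]
force: [0.8, 0.3, 0.6]
grip_width: 0.0517
grip_force: 0.0
```

Call:
jog_arm([
  [0.0032,-0.0384,0,0,0,0,0.1],
  [0.0032,-0.0384,0,0,0,0,0.1],
  [0,0,0,0,0,-0.1407,0.1],
  [0,0,0,0,0,-0.1407,0.1],
  [0,0,0,0,0,-0.1407,0.1],
])

```text
time_s: 42.7
ee_pos: [0.5496, -0.0702, 0.1983]
eef_rot: [-3.141, 0.002, 0.242]
force: [0.5, 0.0, 0.6]
grip_width: 0.0517
grip_force: 0.0
```

Call:
jog_arm([
  [0,0,0,0,0,-0.1407,0.1],
  [0,0,0,0,0,-0.1407,0.1],
  [0,0,0,0,0,-0.1407,0.1],
  [0,0,0,0,0,-0.1407,0.1],
  [0,0,0,0,0,-0.1407,0.1],
])

```text
time_s: 43.2
ee_pos: [0.5495, -0.0706, 0.1983]
eef_rot: [-3.14, 0.001, 0.945]
force: [0.2, -0.4, 0.4]
grip_width: 0.0518
grip_force: 0.0
```

Call:
jog_arm([
  [0,0,0,0,0,-0.1407,0.1],
  [0,0,0,0,0,-0.1407,0.1],
  [0,0,0,0,0,0,0.1],
])

```text
time_s: 43.5
ee_pos: [0.5496, -0.0706, 0.1984]
eef_rot: [-3.14, 0.0, 1.223]
force: [-0.4, 1.0, 0.3]
grip_width: 0.0516
grip_force: 0.0
```

```bash
python3 - <<'E'
from h import *
go([.5511,-.0719,.026],[3.1416,0,1.22])
find("wrist",[.5511,-.0719,.035],.038,"d6.png")
E
```

```text
t 43.5 p [ 0.5496 -0.0706  0.1984] rpy [-3.14   0.     1.223] w 0.0516 F [-0.4  1.   0.3] q [-0.19  0.32  1.52 -0.    1.31  0.15]
shift [-0.0006  0.0021  0.1724] rot [-0.0015  0.0003  0.0026]
wrist px [264. 175.] c [ 0.5559 -0.0744  0.038 ] LxW 0.0811 0.0213 ang 1.159
[260. 175.] 11
```

Call:
jog_arm([
  [-0.001,0.0046,0.04,0,0,0.03,0.1],
  [0,0,0.045,0,0,0,0.1],
  [0,0,0.045,0,0,0,0.1],
  [0,0,0.03,0,0,0,0.1],
  [0,0,0.0115,0,0,0,0.1],
])

```text
time_s: 44.05
ee_pos: [0.5521, -0.0729, 0.0247]
eef_rot: [-3.137, 0.001, 1.186]
force: [0.2, 1.0, 0.3]
grip_width: 0.0517
grip_force: 0.0
```

Call:
jog_arm([
  [0,0,0.0005,0,0,0,0],
  [0,0,0,0,0,0,-1],
  [0,0,0,0,0,0,-1],
  [0,0,0,0,0,0,-1],
  [0,0,0,0,0,0,-1],
], squeeze=12)

```text
time_s: 44.55
ee_pos: [0.5543, -0.0732, 0.0284]
eef_rot: [3.14, -0.0, 1.19]
force: [0.4, -0.8, 0.3]
grip_width: 0.0185
grip_force: 0.0
```

Call:
jog_arm([
  [0,0,0,0,0,0,-1],
  [0,0,0,0,0,0,-1],
])

```text
time_s: 44.75
ee_pos: [0.5541, -0.0732, 0.0281]
eef_rot: [3.141, -0.0, 1.19]
force: [-2.0, 1.1, 6.2]
grip_width: 0.0141
grip_force: 12.0
```

Call:
jog_arm([
  [0,0,-0.02,0,0,0,-1],
  [0,0,-0.045,0,0,0,-1],
  [0,0,-0.045,0,0,0,-1],
  [0,0,0,0,0,0.138,-1],
  [0,0,0,0,0,0.138,-1],
])

```text
time_s: 45.25
ee_pos: [0.5543, -0.0732, 0.139]
eef_rot: [3.139, -0.001, 0.909]
force: [-0.1, -0.7, 0.4]
grip_width: 0.0135
grip_force: 12.0
```

Call:
jog_arm([
  [0,0,0,0,0,0.138,-1],
  [0,0,0,0,0,0.138,-1],
  [0,0,0,0,0,0.138,-1],
  [0,0,0,0,0,0.138,-1],
  [0,0,0,0,0,0.138,-1],
])

```text
time_s: 45.75
ee_pos: [0.5538, -0.0732, 0.1374]
eef_rot: [-3.142, 0.0, 0.219]
force: [-0.0, -0.0, 0.6]
grip_width: 0.0136
grip_force: 12.0
```

Call:
jog_arm([
  [0,0,0,0,0,0.138,-1],
  [0,0,0,0,0,0.138,-1],
  [0,0,0,0,0,0.138,-1],
  [0,0,0,0,0,0,-1],
])

```text
time_s: 46.15
ee_pos: [0.5538, -0.0731, 0.1375]
eef_rot: [-3.142, 0.0, -0.192]
force: [0.2, -0.1, 0.7]
grip_width: 0.0141
grip_force: 12.0
```

```bash
python3 - <<'E'
from h import *
go([.5506,-.367,.0115],[3.1416,0,-.19])
E
```

```text
t 46.15 p [ 0.5538 -0.0731  0.1375] rpy [-3.142  0.    -0.192] w 0.0141 F [ 0.2 -0.1  0.7] q [-0.2   0.38  1.57  0.    1.18  1.57]
shift [0.053  0.2891 0.1259] rot [-0.      0.0002 -0.002 ]
```

Call:
jog_arm([
  [0.0066,0.0361,0,0,0,0,-1],
  [0.0066,0.0361,0,0,0,0,-1],
  [0.0066,0.0361,0,0,0,0,-1],
  [0.0066,0.0361,0,0,0,0,-1],
])

```text
time_s: 46.55
ee_pos: [0.5524, -0.2213, 0.1375]
eef_rot: [-3.142, 0.0, -0.185]
force: [0.0, 0.4, -0.9]
grip_width: 0.0141
grip_force: 12.0
```

Call:
jog_arm([
  [0.0066,0.0361,0,0,0,0,-1],
  [0.0066,0.0361,0,0,0,0,-1],
  [0.0066,0.0361,0,0,0,0,-1],
  [0.0066,0.0361,0,0,0,0,-1],
  [0,0,0,0,0,0,-1],
])

```text
time_s: 47.05
ee_pos: [0.5502, -0.3705, 0.1369]
eef_rot: [3.141, 0.0, -0.189]
force: [-0.0, 0.8, -0.5]
grip_width: 0.014
grip_force: 12.0
```

Call:
jog_arm([
  [0,0,0.03,0,0,0,-1],
  [0,0,0.035,0,0,0,-1],
  [0,0,0.03,0,0,0,-1],
  [0,0,0.018,0,0,0,-1],
  [0,0,0,0,0,0,-1],
])

```text
time_s: 47.55
ee_pos: [0.5502, -0.3652, 0.0217]
eef_rot: [-3.139, 0.004, -0.186]
force: [0.2, 0.1, 0.6]
grip_width: 0.0139
grip_force: 12.0
```

```bash
python3 - <<'E'
from h import *
go([.5506,-.367,.0125],[3.1416,0,-.19])
E
```

```text
t 47.55 p [ 0.5502 -0.3652  0.0217] rpy [-3.139  0.004 -0.186] w 0.0139 F [0.2 0.1 0.6] q [-0.64  0.73  1.32  0.    1.09  1.12]
shift [0.0008 0.0017 0.0092] rot [-0.0022  0.0044  0.0039]
```

Call:
jog_arm([
  [0,0,0.004,0,0,0,-1],
  [0,0,0.004,0,0,0,-1],
  [0,0,0.003,0,0,0,-1],
  [0,0,0,0,0,0,-1],
])

```text
time_s: 47.95
ee_pos: [0.5513, -0.3667, 0.0137]
eef_rot: [3.141, -0.0, -0.189]
force: [0.2, 0.0, -0.1]
grip_width: 0.014
grip_force: 12.0
```

Call:
jog_arm([
  [0,0,0,0,0,0,-0.55],
  [0,0,0,0,0,0,-0.55],
  [0,0,0,0,0,0,-0.5],
  [0,0,-0.02,0,0,0,-0.5],
  [0,0,-0.04,0,0,0,-0.5],
])

```text
time_s: 48.45
ee_pos: [0.55, -0.3658, 0.0713]
eef_rot: [-3.139, 0.005, -0.19]
force: [0.2, 0.6, 0.4]
grip_width: 0.0231
grip_force: 0.0
```

Call:
jog_arm([
  [0,0,-0.05,0,0,0,0],
  [0,0,-0.05,0,0,0,0.1],
  [0,0,0,0,0,0,0.1],
])

```text
time_s: 48.75
ee_pos: [0.5533, -0.3682, 0.1818]
eef_rot: [3.136, -0.011, -0.19]
force: [0.9, -0.2, -0.1]
grip_width: 0.0439
grip_force: 0.0
```

```bash
python3 - <<'E'
from h import *
M=model("wrist"); np.save("M4.npy",np.array([M[0],M[1],np.tile(M[2],(3,1))]))
go([.6184,-.3763,.15],[3.1416,0,1.38])
w=ctrl.camera("wrist")[:300,100:450,::-1]; t=ctrl.camera("top")[145:260,160:330,::-1]
w=cv2.resize(w,(525,450)); t=cv2.resize(t,None,fx=2.2,fy=2.2)[:, :274+100]
c=np.zeros((450+253-103,800,3),np.uint8); c[:450,:525]=w; h=t.shape[0]; c[:h,525:800]=t[:, :275]; cv2.imwrite("pics/d7.png",c)
cv2.imwrite("pics/d7raw.png",ctrl.camera("top")[:,:,::-1])
E
```

```text
t 48.75 p [ 0.5533 -0.3682  0.1818] rpy [ 3.136 -0.011 -0.19 ] w 0.0439 F [ 0.9 -0.2 -0.1] q [-0.64  0.57  1.19  0.    1.37  1.12]
shift [ 0.0651 -0.0045  0.0325] rot [ 0.0126 -0.0044 -1.5696]
```

View pics/d7.png

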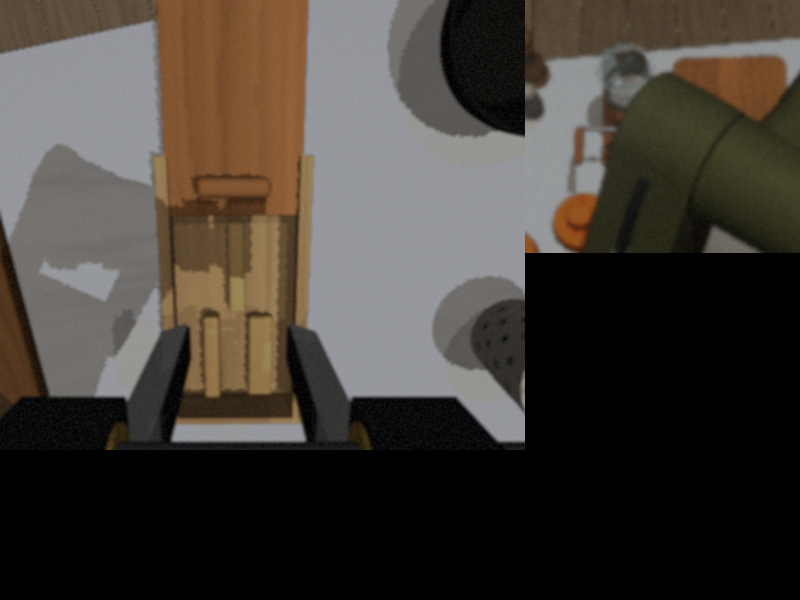

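All three fingers lie inside the box at (211,355), (260,355), (237,268); the grip bar is at (232,187). Now shut the cover.

Call:
jog_arm([
  [0.022,-0.0015,0,0,0,-0.1427,0.1],
  [0,0,0,0,0,-0.1427,0.1],
  [0,0,0,0,0,-0.1427,0.1],
  [0,0,0,0,0,-0.1427,0.1],
  [0,0,0,0,0,-0.1427,0.1],
])

```text
time_s: 49.4
ee_pos: [0.5727, -0.369, 0.1711]
eef_rot: [-3.138, 0.001, 0.53]
force: [0.8, 0.6, 0.7]
grip_width: 0.0511
grip_force: 0.0
```

Call:
jog_arm([
  [0,0,0,0,0,-0.1427,0.1],
  [0,0,0,0,0,-0.1427,0.1],
  [0,0,0,0,0,-0.1427,0.1],
  [0,0,0,0,0,-0.1427,0.1],
  [0,0,0,0,0,-0.1427,0.1],
])

```text
time_s: 49.9
ee_pos: [0.5726, -0.3691, 0.1712]
eef_rot: [-3.138, -0.001, 1.243]
force: [0.5, -0.7, 0.1]
grip_width: 0.0519
grip_force: 0.0
```

Call:
jog_arm([
  [0,0,0,0,0,-0.1427,0.1],
  [0,0,0,0,0,0,0.1],
])

```text
time_s: 50.1
ee_pos: [0.5727, -0.3691, 0.1715]
eef_rot: [-3.139, -0.001, 1.382]
force: [0.2, 0.6, 0.2]
grip_width: 0.0515
grip_force: 0.0
```

```bash
python3 - <<'E'
from h import *
A=np.load("M4.npy"); M=(A[0],A[1],A[2][0])
print(ray("wrist",100+232/1.5,187/1.5,.067,M))
go([.6184,-.3763,.0535],[3.1416,0,1.38])
E
```

```text
[ 0.61816625 -0.37803124  0.067     ]
t 50.1 p [ 0.5727 -0.3691  0.1715] rpy [-3.139e+00 -1.000e-03  1.382e+00] w 0.0515 F [0.2 0.6 0.2] q [-0.63  0.63  1.13 -0.    1.39 -0.44]
shift [0.0014 0.0466 0.1179] rot [-0.0028 -0.0012  0.0024]
```

Call:
jog_arm([
  [0.0007,0.0233,0.02,0,0,0,0.1],
  [0.0007,0.0233,0.02,0,0,0,0.1],
  [0,0,0.04,0,0,0,0.1],
  [0,0,0.03,0,0,0,0.1],
  [0,0,0.008,0,0,0,0.1],
])

```text
time_s: 50.6
ee_pos: [0.6173, -0.3755, 0.05]
eef_rot: [-3.134, -0.003, 1.376]
force: [-0.5, -0.4, -0.2]
grip_width: 0.052
grip_force: 0.0
```

Call:
jog_arm([
  [0,0,0,0,0,0,-1],
  [0,0,0,0,0,0,-1],
  [0,0,0,0,0,0,-1],
  [0,0,0,0,0,0,-1],
  [0,0,0,0,0,0,-1],
], squeeze=20)

```text
time_s: 51.1
ee_pos: [0.6191, -0.377, 0.0565]
eef_rot: [3.141, 0.0, 1.38]
force: [-23.7, 5.1, 12.8]
grip_width: 0.0155
grip_force: 12.7
```

Call:
jog_arm([
  [0,0,0,0,0,0,-1],
  [0,0,0,0,0,0,-1],
  [0,-0.01,0,0,0,0,-1],
  [0,-0.018,0,0,0,0,-1],
  [0,-0.02,0,0,0,0,-1],
])

```text
time_s: 51.6
ee_pos: [0.5721, -0.3682, 0.0565]
eef_rot: [3.139, 0.001, 1.38]
force: [2.9, -3.9, 2.3]
grip_width: 0.0134
grip_force: 20.0
```

Call:
jog_arm([
  [0,-0.02,0,0,0,0,-1],
  [0,-0.02,0,0,0,0,-1],
  [0,-0.02,0,0,0,0,-1],
  [0,-0.02,0,0,0,0,-1],
  [0,-0.02,0,0,0,0,-1],
])

```text
time_s: 52.1
ee_pos: [0.4734, -0.3496, 0.0565]
eef_rot: [3.14, 0.002, 1.38]
force: [2.1, -7.7, 1.0]
grip_width: 0.0138
grip_force: 20.0
```

Call:
jog_arm([
  [0,-0.012,0,0,0,0,-1],
  [0,-0.005,0,0,0,0,-1],
  [0,-0.003,0,0,0,0,-1],
  [0,0,0,0,0,0,-1],
])

```text
time_s: 52.5
ee_pos: [0.454, -0.346, 0.0564]
eef_rot: [3.14, 0.002, 1.38]
force: [-1.9, -6.1, 1.9]
grip_width: 0.014
grip_force: 20.0
```

```bash
python3 - <<'E'
from h import *
p,R=st(); print(np.linalg.norm(p[:2]-[.6184,-.3763]),R.inv().apply(ctrl.get_obs()["force"]))
E
```

```text
t 52.5 p [ 0.454  -0.346   0.0564] rpy [3.14e+00 2.00e-03 1.38e+00] w 0.014 F [-1.9 -6.1  1.9] q [-0.71  0.51  1.6  -0.    1.03 -0.52]
0.1671866683501967 [-6.34626755 -0.73654832 -1.88086861]
```

Near shut; press on to the stop.

Call:
jog_arm([
  [0,-0.003,0,0,0,0,-1],
  [0,-0.002,0,0,0,0,-1],
  [0,0,0,0,0,0,-1],
  [0,0,0,0,0,0,-1],
])

```text
time_s: 52.9
ee_pos: [0.4511, -0.3455, 0.0565]
eef_rot: [3.136, 0.003, 1.38]
force: [13.0, -8.2, -6.9]
grip_width: 0.0138
grip_force: 20.0
```

```bash
python3 - <<'E'
from h import *
p,R=st(); print(np.linalg.norm(p[:2]-[.6184,-.3763]),R.inv().apply(ctrl.get_obs()["force"]))
E
```

```text
t 52.9 p [ 0.4511 -0.3455  0.0565] rpy [3.136e+00 3.000e-03 1.380e+00] w 0.0138 F [13.  -8.2 -6.9] q [-0.72  0.5   1.61  0.    1.02 -0.53]
0.17013972543538708 [-5.54922281 14.2387833   7.00231989]
```

Call:
jog_arm([
  [0,0.002,0,0,0,0,-1],
  [0,0,0,0,0,0,0.1],
  [0,0,0,0,0,0,0.1],
  [0,0,0,0,0,0,0.1],
  [0,0,-0.03,0,0,0,0.1],
])

```text
time_s: 53.4
ee_pos: [0.4498, -0.3431, 0.0827]
eef_rot: [-3.136, -0.003, 1.38]
force: [0.6, -0.6, -0.1]
grip_width: 0.0424
grip_force: 0.0
```

Call:
jog_arm([
  [0,0,-0.05,0,0,-0.147,0.2],
  [0,0,-0.04,0,0,-0.147,0.2],
  [0,0,0,0,0,-0.147,0.2],
  [0,0,0,0,0,-0.147,0.2],
  [0,0,0,0,0,-0.147,0.2],
])

```text
time_s: 53.9
ee_pos: [0.4512, -0.3443, 0.1758]
eef_rot: [3.141, 0.0, 2.121]
force: [-0.4, -0.2, -0.3]
grip_width: 0.0567
grip_force: 0.0
```

Call:
jog_arm([
  [0,0,0,0,0,-0.147,0.2],
  [0,0,0,0,0,-0.147,0.2],
  [0,0,0,0,0,-0.147,0.2],
  [0,0,0,0,0,-0.147,0.2],
  [0,0,0,0,0,-0.147,0.2],
])

```text
time_s: 54.4
ee_pos: [0.4512, -0.3443, 0.1755]
eef_rot: [3.141, -0.0, 2.856]
force: [0.3, 0.1, -0.5]
grip_width: 0.0567
grip_force: 0.0
```

Call:
jog_arm([
  [0,0,0,0,0,-0.147,0.2],
  [0,0,0,0,0,-0.147,0.2],
  [0,0,0,0,0,0,0.2],
])

```text
time_s: 54.7
ee_pos: [0.4512, -0.3443, 0.1755]
eef_rot: [3.141, -0.0, -3.137]
force: [-0.3, -0.6, -0.2]
grip_width: 0.0567
grip_force: 0.0
```

```bash
python3 - <<'E'
from h import *
go([.4463,-.0982,.17],[3.1416,0,3.1416])
M=model("wrist"); p=ray("top",*proj("top",[.4509,-.3455,.067]),.067); 
# cap knob check from top
im=ctrl.camera("top"); np.save("top8.npy",im); cv2.imwrite("pics/t8.png",im[:,:,::-1]); print(proj("top",[.4465,-.098,.09]))
E
```

```text
t 54.7 p [ 0.4512 -0.3443  0.1755] rpy [ 3.141 -0.    -3.137] w 0.0567 F [-0.3 -0.6 -0.2] q [-0.72  0.36  1.51  0.    1.27 -2.29]
shift [0.0037 0.2462 0.0056] rot [ 0.0002 -0.0001  0.0049]
[262.55026926 221.61054867]
```

Call:
jog_arm([
  [0.0005,0.0352,0,0,0,0,0.2],
  [0.0005,0.0352,0,0,0,0,0.2],
  [0.0005,0.0352,0,0,0,0,0.2],
  [0.0005,0.0352,0,0,0,0,0.2],
  [0.0005,0.0352,0,0,0,0,0.2],
])

```text
time_s: 55.25
ee_pos: [0.4481, -0.1671, 0.1756]
eef_rot: [-3.142, 0.0, 3.139]
force: [-0.4, -0.2, 0.3]
grip_width: 0.0564
grip_force: 0.0
```

Call:
jog_arm([
  [0.0005,0.0352,0,0,0,0,0.2],
  [0.0005,0.035,0,0,0,0,0.2],
  [0,0,0.03,0,0,0,0.2],
  [0,0,0,0,0,0,0.2],
])

```text
time_s: 55.65
ee_pos: [0.4459, -0.0972, 0.1433]
eef_rot: [3.14, -0.004, 3.141]
force: [-1.7, 0.5, 0.6]
grip_width: 0.0563
grip_force: 0.0
```

```bash
python3 - <<'E'
from h import *
go([.4463,-.0982,.0645],[3.1416,0,3.1416])
im=ctrl.camera("wrist"); M=model("wrist"); u,v=proj("wrist",[.4463,-.0982,.09],M); print(u,v)
cv2.imwrite("pics/d9.png",im[:,:,::-1])
g=cv2.medianBlur(cv2.cvtColor(im,cv2.COLOR_RGB2GRAY),5)
c=cv2.HoughCircles(g,cv2.HOUGH_GRADIENT,1,10,param1=60,param2=18,minRadius=20,maxRadius=90)
print(None if c is None else [(x.round(),ray("wrist",x[0],x[1],.09,M).round(4)) for x in c[0][:6]])
E
```

```text
t 55.65 p [ 0.4459 -0.0972  0.1433] rpy [ 3.14  -0.004  3.141] w 0.0563 F [-1.7  0.5  0.6] q [-0.29  0.16  1.85  0.    1.14 -1.87]
shift [-0.0008 -0.0011  0.0788] rot [ 0.0012 -0.004  -0.0002]
259.39715831911644 202.1716456475515
[(array([258., 192.,  48.], dtype=float32), array([ 0.4365, -0.0999,  0.09  ])), (array([412., 302.,  68.], dtype=float32), array([0.5506, 0.0529, 0.09  ])), (array([256., 204.,  59.], dtype=float32), array([ 0.4485, -0.1017,  0.09  ])), (array([428., 318.,  84.], dtype=float32), array([0.5694, 0.0707, 0.09  ])), (array([402., 314.,  82.], dtype=float32), array([0.5646, 0.0449, 0.09  ])), (array([406., 294.,  62.], dtype=float32), array([0.5414, 0.0456, 0.09  ]))]
```

Call:
jog_arm([
  [0,-0.001,0.03,0,0,0,0.2],
  [0,0,0.03,0,0,0,0.2],
  [0,0,0.018,0,0,0,0.2],
  [0,0,0.003,0,0,0,0.2],
  [0,0,0,0,0,0,-1],
])

```text
time_s: 56.2
ee_pos: [0.4476, -0.0998, 0.0654]
eef_rot: [-3.142, 0.0, -3.141]
force: [0.0, -0.3, -0.7]
grip_width: 0.0514
grip_force: 0.0
```

Call:
jog_arm([
  [0,0,0,0,0,0,-1],
  [0,0,0,0,0,0,-1],
  [0,0,0,0,0,0,-1],
  [0,0,0,0,0,0,-1],
], squeeze=35)

```text
time_s: 56.6
ee_pos: [0.448, -0.0997, 0.0659]
eef_rot: [-3.141, 0.002, -3.14]
force: [-1.3, -1.4, 7.6]
grip_width: 0.0436
grip_force: 35.0
```

```bash
python3 - <<'E'
from h import *
st()
E
```

```text
t 56.6 p [ 0.448  -0.0997  0.0659] rpy [-3.141e+00  2.000e-03 -3.140e+00] w 0.0436 F [-1.3 -1.4  7.6] q [-0.3   0.28  1.91 -0.    0.95 -1.87]
```

Call:
jog_arm([
  [0,0,-0.005,0,0,0,-1],
  [0,0,-0.04,0,0,0,-1],
  [0,0,-0.045,0,0,0,-1],
  [0,0,-0.045,0,0,0,-1],
  [0,0,-0.045,0,0,0,-1],
])

```text
time_s: 57.1
ee_pos: [0.4467, -0.099, 0.2471]
eef_rot: [-3.142, 0.001, -3.139]
force: [0.3, -0.2, -1.2]
grip_width: 0.0433
grip_force: 35.0
```

Call:
jog_arm([
  [0,0,-0.045,0,0,0,-1],
  [0,0,-0.045,0,0,0,-1],
  [0,0,-0.02,0,0,0,-1],
  [0,0,0,0,0,0,-1],
])

```text
time_s: 57.5
ee_pos: [0.4475, -0.0993, 0.3575]
eef_rot: [-3.14, 0.005, -3.139]
force: [0.4, 0.6, -2.4]
grip_width: 0.0435
grip_force: 35.0
```

```bash
python3 - <<'E'
from h import *
go([.594,.0946,.355],[3.1416,0,4.0])
E
```

```text
t 57.5 p [ 0.4475 -0.0993  0.3575] rpy [-3.14   0.005 -3.139] w 0.0435 F [ 0.4  0.6 -2.4] q [-0.3   0.02  1.5   0.    1.62 -1.87]
shift [-0.1469  0.1936  0.003 ] rot [-0.0035  0.004  -0.856 ]
```

Call:
jog_arm([
  [-0.0245,0.0323,0,0,0,0,-1],
  [-0.0245,0.0323,0,0,0,0,-1],
  [-0.0245,0.0323,0,0,0,0,-1],
  [-0.0245,0.0323,0,0,0,0,-1],
  [-0.0245,0.0323,0,0,0,0,-1],
])

```text
time_s: 58.0
ee_pos: [0.5697, 0.0641, 0.3527]
eef_rot: [-3.142, -0.002, -3.139]
force: [0.3, -0.7, -1.1]
grip_width: 0.0435
grip_force: 35.0
```

Call:
jog_arm([
  [-0.0244,0.0321,0,0,0,0,-1],
  [0,0,0,0,0,-0.143,-1],
  [0,0,0,0,0,-0.143,-1],
  [0,0,0,0,0,-0.143,-1],
  [0,0,0,0,0,-0.143,-1],
])

```text
time_s: 58.5
ee_pos: [0.5933, 0.0948, 0.3525]
eef_rot: [3.14, -0.003, -2.561]
force: [-0.6, -0.3, -1.3]
grip_width: 0.0437
grip_force: 35.0
```

Call:
jog_arm([
  [0,0,0,0,0,-0.143,-1],
  [0,0,0,0,0,-0.141,-1],
  [0,0,0.02,0,0,0,-1],
  [0,0,0.02,0,0,0,-1],
  [0,0,0,0,0,0,-1],
])

```text
time_s: 59.0
ee_pos: [0.5925, 0.0946, 0.3103]
eef_rot: [3.137, -0.005, -2.283]
force: [0.4, -0.4, -1.2]
grip_width: 0.0433
grip_force: 35.0
```

```bash
python3 - <<'E'
from h import *
go([.594,.0946,.275],[3.1416,0,4.0])
im=ctrl.camera("scene"); cv2.imwrite("pics/s10.png",im[:,:,::-1])
E
```

```text
t 59.0 p [0.5925 0.0946 0.3103] rpy [ 3.137 -0.005 -2.283] w 0.0433 F [ 0.4 -0.4 -1.2] q [ 0.1   0.37  1.19  0.    1.59 -2.33]
shift [-0.0012 -0.0013  0.0353] rot [ 0.0047 -0.0049 -0.    ]
```

Call:
jog_arm([
  [-0.0006,-0.0003,0.015,0,0,0,-1],
  [0,0,0.015,0,0,0,-1],
  [0,0,0.005,0,0,0,-1],
  [0,0,0,0,0,0,-1],
])

```text
time_s: 59.45
ee_pos: [0.5942, 0.095, 0.2796]
eef_rot: [3.141, -0.0, -2.283]
force: [-0.4, 0.1, -0.8]
grip_width: 0.0435
grip_force: 35.0
```

Call:
jog_arm([
  [0,0,0.002,0,0,0,-1],
  [0,0,0.002,0,0,0,-1],
  [0,0,0,0,0,0,-1],
])

```text
time_s: 59.75
ee_pos: [0.5943, 0.0949, 0.2757]
eef_rot: [-3.141, 0.0, -2.283]
force: [-0.7, 0.7, -1.3]
grip_width: 0.0435
grip_force: 35.0
```

Call:
jog_arm([
  [0,0,0.002,0,0,0,-1],
  [0,0,0.001,0,0,0,-1],
  [0,0,0,0,0,0,-1],
])

```text
time_s: 60.05
ee_pos: [0.5942, 0.0949, 0.2724]
eef_rot: [3.141, -0.0, -2.283]
force: [-0.6, 0.5, -0.9]
grip_width: 0.043
grip_force: 35.0
```

Call:
jog_arm([
  [0,0,0.002,0,0,0,-1],
  [0,0,0.001,0,0,0,-1],
  [0,0,0,0,0,0,-1],
])

```text
time_s: 60.35
ee_pos: [0.5942, 0.095, 0.2693]
eef_rot: [3.141, -0.0, -2.283]
force: [0.3, -0.4, -2.1]
grip_width: 0.043
grip_force: 35.0
```

Call:
jog_arm([
  [0,0,0.002,0,0,0,-1],
  [0,0,0.001,0,0,0,-1],
  [0,0,0,0,0,0,-1],
])

```text
time_s: 60.65
ee_pos: [0.5942, 0.095, 0.2663]
eef_rot: [3.141, -0.0, -2.283]
force: [0.4, 1.1, -1.5]
grip_width: 0.0435
grip_force: 35.0
```

Call:
jog_arm([
  [0,0,0.001,0,0,0,-1],
  [0,0,0.001,0,0,0,-1],
  [0,0,0,0,0,0,-1],
])

```text
time_s: 60.95
ee_pos: [0.5942, 0.095, 0.2644]
eef_rot: [3.141, -0.0, -2.283]
force: [-0.7, 0.7, -0.9]
grip_width: 0.0436
grip_force: 35.0
```

Call:
jog_arm([
  [0,0,0.001,0,0,0,-1],
  [0,0,0.001,0,0,0,-1],
  [0,0,0,0,0,0,-1],
])

```text
time_s: 61.25
ee_pos: [0.5942, 0.0952, 0.2633]
eef_rot: [-3.141, 0.001, -2.283]
force: [-2.8, 1.4, 4.3]
grip_width: 0.0433
grip_force: 35.0
```

Call:
jog_arm([
  [0,0,0.001,0,0,0,-1],
  [0,0,0.001,0,0,0,-1],
  [0,0,0,0,0,0,-1],
])

```text
time_s: 61.55
ee_pos: [0.5944, 0.0954, 0.263]
eef_rot: [-3.14, 0.003, -2.283]
force: [-6.5, 2.3, 15.7]
grip_width: 0.0435
grip_force: 35.0
```

Call:
jog_arm([
  [0,0,0.001,0,0,0,-1],
  [0,0,0.001,0,0,0,-1],
  [0,0,0,0,0,0,-1],
])

```text
time_s: 61.85
ee_pos: [0.5946, 0.0956, 0.2629]
eef_rot: [-3.138, 0.005, -2.283]
force: [-9.4, 3.1, 28.6]
grip_width: 0.0435
grip_force: 35.0
```

Call:
jog_arm([
  [0.0012,0.0002,-0.0017,0,0,0,-1],
  [0,0,0,0,0,0.1,-1],
  [0,0,0.0003,0,0,0.14,-1],
  [0,0,0.0003,0,0,0.14,-1],
  [0,0,0.0003,0,0,0.14,-1],
])

```text
time_s: 62.35
ee_pos: [0.5941, 0.0946, 0.2619]
eef_rot: [-3.141, 0.005, -2.808]
force: [-0.6, 1.2, 15.2]
grip_width: 0.0434
grip_force: 35.0
```

Call:
jog_arm([
  [0,0,0.0003,0,0,0.14,-1],
  [0,0,0.0003,0,0,0.14,-1],
  [0,0,0.0003,0,0,0.14,-1],
  [0,0,0.0003,0,0,0.14,-1],
  [0,0,0.0003,0,0,0.14,-1],
])

```text
time_s: 62.85
ee_pos: [0.5943, 0.094, 0.2604]
eef_rot: [3.14, 0.005, 2.774]
force: [0.9, 0.8, 14.1]
grip_width: 0.0435
grip_force: 35.0
```

```bash
python3 - <<'E'
from h import *
st();print(ctrl.get_obs()["moment"])
E
```

```text
t 62.85 p [0.5943 0.094  0.2604] rpy [3.14  0.005 2.774] w 0.0435 F [ 0.9  0.8 14.1] q [ 0.1   0.38  1.29 -0.    1.47 -1.11]
[-0.23419258 -0.16651007  0.18011876]
```

Call:
jog_arm([
  [0,0,0.0003,0,0,0.14,-1],
  [0,0,0.0003,0,0,0.14,-1],
  [0,0,0.0003,0,0,0.14,-1],
  [0,0,0.0003,0,0,0.14,-1],
  [0,0,0.0003,0,0,0.14,-1],
])

```text
time_s: 63.35
ee_pos: [0.5942, 0.0936, 0.2588]
eef_rot: [3.138, 0.003, 2.074]
force: [-2.6, -3.1, 14.9]
grip_width: 0.0434
grip_force: 35.0
```

Call:
jog_arm([
  [0,0,0.0003,0,0,0.14,-1],
  [0,0,0.0003,0,0,0.14,-1],
  [0,0,0.0003,0,0,0.14,-1],
  [0,0,0.0003,0,0,0.14,-1],
  [0,0,0.0003,0,0,0.14,-1],
])

```text
time_s: 63.85
ee_pos: [0.5937, 0.0937, 0.2572]
eef_rot: [3.138, 0.0, 1.374]
force: [-3.5, -2.6, 15.1]
grip_width: 0.043
grip_force: 35.0
```

Call:
jog_arm([
  [0,0,0.0003,0,0,0.14,-1],
  [0,0,0.0003,0,0,0.14,-1],
  [0,0,0.0003,0,0,0.14,-1],
  [0,0,0.0003,0,0,0.14,-1],
  [0,0,0.0003,0,0,0.14,-1],
])

```text
time_s: 64.35
ee_pos: [0.593, 0.0942, 0.2556]
eef_rot: [3.141, -0.001, 0.675]
force: [-8.2, 0.9, 16.6]
grip_width: 0.0433
grip_force: 35.0
```

Call:
jog_arm([
  [0,0,0.0003,0,0,0.14,-1],
  [0,0,0.0003,0,0,0.14,-1],
  [0,0,0.0003,0,0,0.14,-1],
  [0,0,0.0003,0,0,0.14,-1],
  [0,0,0.0003,0,0,0.14,-1],
])

```text
time_s: 64.85
ee_pos: [0.5932, 0.0945, 0.254]
eef_rot: [-3.141, -0.002, -0.025]
force: [-8.0, 3.4, 15.8]
grip_width: 0.0432
grip_force: 35.0
```

```bash
python3 - <<'E'
from h import *
st();print(ctrl.get_obs()["moment"])
E
```

```text
t 64.85 p [0.5932 0.0945 0.254 ] rpy [-3.141e+00 -2.000e-03 -2.500e-02] w 0.0432 F [-8.   3.4 15.8] q [0.1  0.38 1.3  0.   1.46 1.69]
[0.20864195 1.92649345 0.45821508]
```

Call:
jog_arm([
  [0,0,0.0003,0,0,0.13,-1],
  [0,0,0.0003,0,0,0.13,-1],
  [0,0,0.0003,0,0,0.13,-1],
  [0,0,0.0003,0,0,0.13,-1],
  [0,0,0,0,0,0.13,-1],
])

```text
time_s: 65.35
ee_pos: [0.5934, 0.0943, 0.2526]
eef_rot: [-3.14, -0.002, -0.675]
force: [-6.0, 1.9, 12.4]
grip_width: 0.0433
grip_force: 35.0
```

Call:
jog_arm([
  [0,0,-0.0015,0,0,0,-1],
  [0,0,0,0,0,0,0.2],
  [0,0,0,0,0,0,0.2],
  [0,0,0,0,0,-0.14,0.2],
  [0,0,0,0,0,-0.14,0.2],
])

```text
time_s: 65.85
ee_pos: [0.5934, 0.0939, 0.2518]
eef_rot: [3.141, 0.0, -0.384]
force: [-0.5, 0.3, -0.6]
grip_width: 0.0562
grip_force: 0.0
```

Call:
jog_arm([
  [0,0,0,0,0,-0.14,0.2],
  [0,0,0,0,0,-0.14,0.2],
  [0,0,0,0,0,-0.14,0.2],
  [0,0,0,0,0,-0.14,0.2],
  [0,0,0,0,0,-0.14,0.2],
])

```text
time_s: 66.35
ee_pos: [0.5934, 0.0939, 0.2518]
eef_rot: [3.141, 0.0, 0.316]
force: [-0.5, -0.0, 0.0]
grip_width: 0.0563
grip_force: 0.0
```

Call:
jog_arm([
  [0,0,0,0,0,-0.14,0.2],
  [0,0,0,0,0,-0.14,0.2],
  [0,0,0,0,0,-0.14,0.2],
  [0,0,0,0,0,0,-1],
  [0,0,0,0,0,0,-1],
])

```text
time_s: 66.85
ee_pos: [0.5934, 0.094, 0.2519]
eef_rot: [3.142, 0.0, 0.726]
force: [-2.1, 0.4, 0.1]
grip_width: 0.0439
grip_force: 5.6
```

Call:
jog_arm([
  [0,0,0,0,0,0,-1],
  [0,0,0,0,0,0,-1],
  [0,0,0.001,0,0,0.13,-1],
  [0,0,0.0003,0,0,0.13,-1],
  [0,0,0.0003,0,0,0.13,-1],
])

```text
time_s: 67.35
ee_pos: [0.5935, 0.0942, 0.251]
eef_rot: [3.141, -0.001, 0.333]
force: [-0.4, -0.3, 1.8]
grip_width: 0.0436
grip_force: 35.0
```

```bash
python3 - <<'E'
from h import *
st();print(ctrl.get_obs()["moment"])
E
```

```text
t 67.35 p [0.5935 0.0942 0.251 ] rpy [ 3.141e+00 -1.000e-03  3.330e-01] w 0.0436 F [-0.4 -0.3  1.8] q [ 0.1   0.39  1.3  -0.    1.45  1.33]
[-0.09219701  0.13805987  0.04843997]
```

Call:
jog_arm([
  [0,0,0.0006,0,0,0.12,-1],
  [0,0,0.0004,0,0,0.12,-1],
  [0,0,0.0003,0,0,0.12,-1],
])

```text
time_s: 67.65
ee_pos: [0.5936, 0.0942, 0.2501]
eef_rot: [-3.142, -0.002, -0.026]
force: [-0.3, -0.1, 4.8]
grip_width: 0.0432
grip_force: 35.0
```

```bash
python3 - <<'E'
from h import *
st();print(ctrl.get_obs()["moment"])
E
```

```text
t 67.65 p [0.5936 0.0942 0.2501] rpy [-3.142e+00 -2.000e-03 -2.600e-02] w 0.0432 F [-0.3 -0.1  4.8] q [ 0.1   0.39  1.3  -0.    1.45  1.69]
[-0.09777813  0.10303475  0.10933548]
```

Call:
jog_arm([
  [0,0,0.0003,0,0,0.12,-1],
  [0,0,0.0003,0,0,0.12,-1],
  [0,0,0.0003,0,0,0.12,-1],
])

```text
time_s: 67.95
ee_pos: [0.5937, 0.0942, 0.2499]
eef_rot: [-3.141, -0.002, -0.386]
force: [0.6, -0.5, 10.5]
grip_width: 0.0434
grip_force: 35.0
```

```bash
python3 - <<'E'
from h import *
st();print(ctrl.get_obs()["moment"])
E
```

```text
t 67.95 p [0.5937 0.0942 0.2499] rpy [-3.141e+00 -2.000e-03 -3.860e-01] w 0.0434 F [ 0.6 -0.5 10.5] q [ 0.1   0.39  1.3  -0.    1.45  2.05]
[-0.51605072  0.13983213  0.16103281]
```

Call:
jog_arm([
  [0,0,0,0,0,0.1,-1],
  [0,0,0,0,0,0.1,-1],
  [0,0,0,0,0,0.1,-1],
], squeeze=50)

```text
time_s: 68.25
ee_pos: [0.5933, 0.0942, 0.2499]
eef_rot: [-3.141, -0.001, -0.685]
force: [-2.9, -0.5, 10.5]
grip_width: 0.043
grip_force: 50.0
```

```bash
python3 - <<'E'
from h import *
st();print(ctrl.get_obs()["moment"])
E
```

```text
t 68.25 p [0.5933 0.0942 0.2499] rpy [-3.141e+00 -1.000e-03 -6.850e-01] w 0.043 F [-2.9 -0.5 10.5] q [ 0.1   0.39  1.3  -0.    1.45  2.35]
[-0.35737192  0.99006834  0.21151578]
```

Call:
jog_arm([
  [0,0,-0.001,0,0,0,-1],
  [0,0,0,0,0,0,0.2],
  [0,0,0,0,0,0,0.2],
  [0,0,0,0,0,0,0.2],
  [0,0,-0.02,0,0,0,0.2],
])

```text
time_s: 68.75
ee_pos: [0.5926, 0.094, 0.267]
eef_rot: [3.138, 0.003, -0.68]
force: [0.4, 0.4, 0.2]
grip_width: 0.0566
grip_force: 0.0
```

Call:
jog_arm([
  [0,0,-0.04,0,0,0,0.2],
  [0,0,-0.04,0,0,0,0.2],
  [0,0,0,0,0,-0.14,0.2],
  [0,0,0,0,0,-0.14,0.2],
  [0,0,0,0,0,-0.14,0.2],
])

```text
time_s: 69.25
ee_pos: [0.5934, 0.0941, 0.3493]
eef_rot: [-3.142, -0.0, -0.254]
force: [-0.4, -0.5, 0.6]
grip_width: 0.0567
grip_force: 0.0
```

Call:
jog_arm([
  [0,0,0,0,0,-0.14,0.2],
  [0,0,0,0,0,-0.129,0.2],
  [0,0,0,0,0,0,0.2],
])

```text
time_s: 69.55
ee_pos: [0.5933, 0.0941, 0.3492]
eef_rot: [3.142, 0.0, 0.011]
force: [-0.2, -0.2, -0.1]
grip_width: 0.0565
grip_force: 0.0
```

```bash
python3 - <<'E'
from h import *
go([.48,-.24,.38],[3.1416,0,0])
E
```

```text
t 69.55 p [0.5933 0.0941 0.3492] rpy [3.142 0.    0.011] w 0.0565 F [-0.2 -0.2 -0.1] q [ 0.1   0.36  1.11 -0.    1.67  1.66]
shift [-0.1171  0.3328 -0.0308] rot [0.0001 0.0002 0.0113]
```

Call:
jog_arm([
  [-0.013,0.037,-0.0034,0,0,0,0.2],
  [-0.013,0.037,-0.0034,0,0,0,0.2],
  [-0.013,0.037,-0.0034,0,0,0,0.2],
  [-0.013,0.037,-0.0034,0,0,0,0.2],
  [-0.013,0.037,-0.0034,0,0,0,0.2],
])

```text
time_s: 70.05
ee_pos: [0.5292, -0.0928, 0.3665]
eef_rot: [3.141, -0.0, 0.005]
force: [-0.3, -0.1, -0.1]
grip_width: 0.0562
grip_force: 0.0
```

Call:
jog_arm([
  [-0.013,0.037,-0.0034,0,0,0,0.2],
  [-0.013,0.037,-0.0034,0,0,0,0.2],
  [-0.013,0.037,-0.0034,0,0,0,0.2],
  [-0.013,0.037,-0.0034,0,0,0,0.2],
  [0,0,0,0,0,0,0.2],
])

```text
time_s: 70.55
ee_pos: [0.478, -0.2433, 0.38]
eef_rot: [3.141, 0.0, 0.001]
force: [1.3, 1.3, -0.0]
grip_width: 0.0565
grip_force: 0.0
```

```bash
python3 - <<'E'
from h import *
for n in("scene","top"):
    im=ctrl.camera(n)[:,:,::-1]; cv2.imwrite(f"pics/{n}9.png",im)
    new=cv2.cvtColor(cv2.resize(im,(800,600),interpolation=cv2.INTER_CUBIC),cv2.COLOR_BGR2GRAY); old=cv2.imread(f"pics/{n}0.png",0)
    def m(P0,h,lab):
        u,v=[int(round(q*1.5625)) for q in proj(n,P0)]
        t=old[v-h:v+h,u-h:u+h]; r=cv2.matchTemplate(new[v-h-12:v+h+12,u-h-12:u+h+12],t,cv2.TM_CCOEFF_NORMED)
        _,s,_,l=cv2.minMaxLoc(r); print(n,lab,(l[0]-12,l[1]-12),round(s,3))
    m([.593,.094,.255],22,"cap"); 
    m([.593,.094,.06],16,"stand-ish")
    print("px per 5mm up:",(proj(n,[.593,.094,.26])-proj(n,[.593,.094,.255]))*1.5625)
    for lab,P in(("mill",[.69,.276,.1]),("salt",[.634,.276,.05]),("sp",[.69,.43,.06]),("box",[.452,-.346,.06]),("handle",[.473,.178,.176])): m(P,18,lab)
E
```

```text
scene cap (0, 0) 0.996
scene stand-ish (0, 0) 0.938
px per 5mm up: [-0.09681862 -1.28798439]
scene mill (0, 0) 0.998
scene salt (0, 0) 0.999
scene sp (0, 0) 1.0
scene box (-2, -5) 0.726
scene handle (0, 0) 0.974
top cap (0, 0) 0.989
top stand-ish (0, 0) 0.777
px per 5mm up: [-0.27630362 -1.1037036 ]
top mill (0, 0) 0.995
top salt (0, 0) 0.996
top sp (0, 0) 0.994
top box (0, 0) 0.947
top handle (1, -10) 0.587
```

```bash
python3 - <<'E'
from h import *
for n in("scene","top"):
    o=cv2.imread(f"pics/{n}0.png"); w=cv2.resize(cv2.imread(f"pics/{n}9.png"),(800,600),interpolation=cv2.INTER_CUBIC)
    g=lambda a:cv2.cvtColor(a,cv2.COLOR_BGR2GRAY).astype(np.float32)
    for lab,P,h in(("cap",[.593,.094,.255],26),("mill",[.69,.276,.1],20)):
        u,v=[int(round(q*1.5625)) for q in proj(n,P)]; s=np.s_[v-h:v+h,u-h:u+h]
        print(n,lab,cv2.phaseCorrelate(g(o)[s],g(w)[s],cv2.createHanningWindow((2*h,2*h),cv2.CV_32F)))
    u,v=[int(round(q*1.5625)) for q in proj(n,[.593,.094,.17])]
    for a in(o,w): print(n,"jar",a[v-8:v+9:4,u-8:u+9:4].mean((0,1)).round(), cv2.inRange(cv2.cvtColor(a[v-14:v+14,u-14:u+14],cv2.COLOR_BGR2HSV),(15,60,70),(30,190,255)).sum()//255)
E
```

```text
scene cap ((-0.060954787297308854, -0.23638640014200263), 0.9939175842557261)
scene mill ((0.032138838792597824, 0.15447588024231962), 1.0017098093032837)
scene jar [ 96. 121. 140.] 493
scene jar [113. 136. 154.] 475
top cap ((0.07739733957872375, -0.2906158945972521), 1.2941292970759388)
top mill ((-0.01923483024976491, 0.17333818036157567), 1.1624448931217193)
top jar [47. 74. 98.] 472
top jar [ 52.  82. 108.] 520
```

```bash
python3 - <<'E'
from h import *
b=cv2.imread("pics/b4.png"); h=cv2.cvtColor(b,cv2.COLOR_BGR2HSV)
for lab,s in(("jar",np.s_[85:195,85:165]),("biscuit",np.s_[170:195,315:360])): print(lab,cv2.inRange(h[s],(15,60,100),(30,190,255)).mean()/255, h[s].reshape(-1,3).mean(0))
go([.5933,.0941,.33],[3.1416,0,1.2])
E
```

```text
jar 0.0 [35.84954545 22.48590909 89.61340909]
biscuit 0.6142222222222222 [ 18.14577778 146.36177778 122.55377778]
t 70.65 p [ 0.4791 -0.2403  0.3798] rpy [-3.141  0.     0.005] w 0.0564 F [-0.8  0.4  0.4] q [-0.53  0.2   1.25  0.    1.69  1.03]
shift [ 0.1157 -0.3339  0.0499] rot [-2.0000e-04 -1.0000e-04 -1.1955e+00]
```

The jar is empty. The cap's image shift hints it might stand 1–2 mm high, so I'll tighten once more.

Call:
jog_arm([
  [0.0129,-0.0371,0,0,0,0,0.2],
  [0.0129,-0.0371,0,0,0,0,0.2],
  [0.0129,-0.0371,0,0,0,0,0.2],
  [0.0129,-0.0371,0,0,0,0,0.2],
  [0.0129,-0.0371,0,0,0,0,0.2],
])

```text
time_s: 71.15
ee_pos: [0.5424, -0.0508, 0.38]
eef_rot: [-3.141, -0.0, 0.008]
force: [0.7, -0.2, 0.0]
grip_width: 0.0562
grip_force: 0.0
```

Call:
jog_arm([
  [0.0129,-0.0371,0,0,0,0,0.2],
  [0.0129,-0.0371,0,0,0,0,0.2],
  [0.0129,-0.0371,0,0,0,0,0.2],
  [0.0125,-0.0371,0,0,0,0,0.2],
  [0,0,0.02,0,0,-0.14,0.2],
])

```text
time_s: 71.65
ee_pos: [0.5926, 0.1005, 0.361]
eef_rot: [-3.141, -0.003, 0.151]
force: [-0.1, 0.3, -0.6]
grip_width: 0.0565
grip_force: 0.0
```

Call:
jog_arm([
  [0,0,0.015,0,0,-0.14,0.2],
  [0,0,0.015,0,0,-0.14,0.2],
  [0,0,0,0,0,-0.14,0.2],
  [0,0,0,0,0,-0.14,0.2],
  [0,0,0,0,0,-0.14,0.2],
])

```text
time_s: 72.15
ee_pos: [0.5916, 0.0966, 0.3297]
eef_rot: [-3.141, 0.0, 0.854]
force: [-0.1, -0.5, -0.3]
grip_width: 0.0563
grip_force: 0.0
```

Call:
jog_arm([
  [0,0,0,0,0,-0.14,0.2],
  [0,0,0,0,0,-0.14,0.2],
  [0,0,0,0,0,0,0.2],
])

```text
time_s: 72.45
ee_pos: [0.5917, 0.0964, 0.3298]
eef_rot: [-3.141, -0.0, 1.131]
force: [-0.6, 0.2, -0.4]
grip_width: 0.0565
grip_force: 0.0
```

```bash
python3 - <<'E'
from h import *
go([.5934,.0941,.250],[3.1416,0,1.2])
E
```

```text
t 72.45 p [0.5917 0.0964 0.3298] rpy [-3.141 -0.     1.131] w 0.0565 F [-0.6  0.2 -0.4] q [0.1  0.36 1.16 0.   1.62 0.54]
shift [-0.0014  0.0025  0.0798] rot [-0.0002 -0.0001 -0.0689]
```

Call:
jog_arm([
  [-0.0014,0.0025,0.02,0,0,0,0.2],
  [0,0,0.03,0,0,0,0.2],
  [0,0,0.025,0,0,0,0.2],
  [0,0,0.0045,0,0,0,0.2],
  [0,0,0,0,0,0,-1],
])

```text
time_s: 72.95
ee_pos: [0.5935, 0.0933, 0.2505]
eef_rot: [-3.141, 0.0, 1.127]
force: [0.3, -0.0, 0.1]
grip_width: 0.0514
grip_force: 0.0
```

Call:
jog_arm([
  [0,0,0,0,0,0,-1],
  [0,0,0,0,0,0,-1],
  [0,0,0,0,0,0,-1],
  [0,0,0.001,0,0,0,-1],
  [0,0,0.001,0,0,0,-1],
], squeeze=58)

```text
time_s: 73.45
ee_pos: [0.5934, 0.0935, 0.2518]
eef_rot: [3.14, -0.002, 1.128]
force: [-13.1, 2.3, 20.4]
grip_width: 0.0435
grip_force: 58.0
```

Call:
jog_arm([
  [0,0,0.0002,0,0,0.1,-1],
  [0,0,0.0002,0,0,0.1,-1],
  [0,0,0.0002,0,0,0.1,-1],
  [0,0,0,0,0,0.1,-1],
  [0,0,0,0,0,0.1,-1],
])

```text
time_s: 73.95
ee_pos: [0.5925, 0.0936, 0.2517]
eef_rot: [-3.141, -0.001, 0.626]
force: [-15.4, 6.7, 17.8]
grip_width: 0.043
grip_force: 58.0
```

```bash
python3 - <<'E'
from h import *
st();print(ctrl.get_obs()["moment"])
E
```

```text
t 73.95 p [0.5925 0.0936 0.2517] rpy [-3.141e+00 -1.000e-03  6.260e-01] w 0.043 F [-15.4   6.7  17.8] q [0.1  0.38 1.3  0.   1.45 1.04]
[1.24339726 3.14443683 1.08728645]
```

Call:
jog_arm([
  [0,0,0,0,0,0.13,-1],
  [0,0,0,0,0,0.13,-1],
  [0,0,0,0,0,0.13,-1],
  [0,0,0,0,0,0.13,-1],
  [0,0,0,0,0,0.13,-1],
])

```text
time_s: 74.45
ee_pos: [0.5946, 0.0941, 0.2516]
eef_rot: [-3.139, -0.006, -0.026]
force: [0.6, 6.0, 11.6]
grip_width: 0.0431
grip_force: 58.0
```

```bash
python3 - <<'E'
from h import *
st();print(ctrl.get_obs()["moment"])
E
```

```text
t 74.45 p [0.5946 0.0941 0.2516] rpy [-3.139 -0.006 -0.026] w 0.0431 F [ 0.6  6.  11.6] q [0.1  0.39 1.3  0.   1.45 1.69]
[ 1.08575724 -0.19549898  0.95123757]
```

The torque rose to 1 N m with no further descent: the cap is fully seated. Release and retreat.

Call:
jog_arm([
  [0,0,-0.0018,0,0,0,-1],
  [0,0,0,0,0,0,0.2],
  [0,0,0,0,0,0,0.2],
  [0,0,0,0,0,0,0.2],
  [0,0,-0.02,0,0,0,0.2],
])

```text
time_s: 74.95
ee_pos: [0.593, 0.0925, 0.2679]
eef_rot: [3.141, 0.004, -0.021]
force: [0.1, 0.2, -0.2]
grip_width: 0.0561
grip_force: 0.0
```

Call:
jog_arm([
  [0,0,-0.04,0,0,0,0.2],
  [0,0,-0.04,0,0,0,0.2],
  [-0.013,0.037,-0.003,0,0,0,0.2],
  [-0.013,0.037,-0.003,0,0,0,0.2],
  [-0.013,0.037,-0.003,0,0,0,0.2],
])

```text
time_s: 75.45
ee_pos: [0.5517, -0.0186, 0.3591]
eef_rot: [3.141, -0.001, -0.021]
force: [0.7, -0.7, 0.3]
grip_width: 0.0563
grip_force: 0.0
```

Call:
jog_arm([
  [-0.013,0.037,-0.003,0,0,0,0.2],
  [-0.013,0.037,-0.003,0,0,0,0.2],
  [-0.013,0.037,-0.003,0,0,0,0.2],
  [-0.013,0.037,-0.003,0,0,0,0.2],
  [0,0,0,0,0,0,0.2],
])

```text
time_s: 75.95
ee_pos: [0.4959, -0.1678, 0.3714]
eef_rot: [3.14, -0.001, -0.026]
force: [0.2, 0.8, 1.0]
grip_width: 0.0564
grip_force: 0.0
```

```bash
python3 - <<'E'
from h import *
st()
for n in("scene","top"):
    o=cv2.imread(f"pics/{n}9.png"); w=ctrl.camera(n)[:,:,::-1].copy()
    g=lambda a:cv2.cvtColor(a,cv2.COLOR_BGR2GRAY).astype(np.float32)
    for lab,P,h in(("cap",[.593,.094,.255],17),("handle",[.473,.178,.176],12),("bar",[.4509,-.3455,.067],12)):
        u,v=[int(round(q)) for q in proj(n,P)]; s=np.s_[v-h:v+h,u-h:u+h]
        print(n,lab,cv2.phaseCorrelate(g(o)[s],g(w)[s],cv2.createHanningWindow((2*h,2*h),cv2.CV_32F)))
E
```

```text
t 75.95 p [ 0.4959 -0.1678  0.3714] rpy [ 3.14e+00 -1.00e-03 -2.60e-02] w 0.0564 F [0.2 0.8 1. ] q [-0.4   0.17  1.3  -0.    1.67  1.2 ]
scene cap ((0.10636376391052593, -0.022590515649842047), 1.0136053168479306)
scene handle ((0.005691103641400019, -0.059318550387411406), 0.9993848382598824)
scene bar ((0.07702066096984517, -0.05873096175558068), 0.8913066900438733)
top cap ((-0.07309998798225337, -0.02823671301066355), 1.0042786447354306)
top handle ((0.04693285368320055, 0.5966844487436038), 0.6619137343433168)
top bar ((0.04462284422134388, -0.05998785839113552), 0.9815053989489874)
```

```bash
python3 -c "
from station import ctrl
print(ctrl.hand_in())"
```

```text
the job is handed in; nothing more can be done
None
```

I handed the job in at about 76 s: the jar held three fingers, and all three are in the box under a fully shut cover (two lie on edge). The empty jar is upright with its cap screwed down to the stop, and no bystander I compared (mill, salt shaker, spice jars) moved, though I did not check the mug.

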